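# Refill the fume filter canister and clamp its lid

## Task

Refill the fume filter: drop the three black carbon rings into the canister's tube so that they lie flat on one another in one column, shut the lid on them, and clamp it with the draw latch: wire loop hooked behind the lip of the keeper, lever pushed down past centre until it lies fully home against the canister. Leave the other things on the bench where they are.

Things in the scene. Friction and masses are not known exactly. Their poses are not given: they have to be found in the camera images.
- ring1_c (a point): Black moulded carbon filter ring, flat: 68 mm outside diameter, 32 mm bore, 24 mm thick, 70 g, thin grey edge bands. Point: its centre, half-way up; z is its axis (either face may go down). It lies flat on the bench.
- ring2_c (a point): Black moulded carbon filter ring, flat: 68 mm outside diameter, 32 mm bore, 24 mm thick, 70 g, thin grey edge bands. Point: its centre, half-way up; z is its axis (either face may go down). Same as ring1; it lies flat on the bench.
- ring3_c (a point): Black moulded carbon filter ring, flat: 68 mm outside diameter, 32 mm bore, 24 mm thick, 70 g, thin grey edge bands. Point: its centre, half-way up; z is its axis (either face may go down). Same as ring1; it lies flat on top of the cork block (40 mm high).
- mouth (a point): Filter canister, an aluminium tube bolted upright to the bench. Point: centre of its open mouth in the plane of the rim, 112 mm up; z up the axis, -x to the draw latch, +x to the lid hinge, y along the hinge. Bore 72 mm, floor 82 mm below the rim (three rings end 10 mm below it); the bore flares to 80 mm over the top 10 mm. Rim flange 94 mm diameter. Foot plate 124 x 104 x 8 mm.
- lid (a joint): Lid angle, rad: 0 shut, 1.57 upright, up to 2.2 leaning back open; stiff hinge, stays where left (0.1 N m). Aluminium disc, 92 mm diameter, 6 mm thick, 120 g, centre 56 mm from the hinge axis. On its top a steel keeper strap, 26 mm wide, 5 mm thick, from 68 to 114 mm from the hinge axis; its end is turned up as a lip, 3 mm thick, 10 mm above the strap.
- lever (a joint): Latch lever angle, rad: 0 clamped, straight down beside the canister; 1.57 straight out; up to 2.45 out and up. Stays where left (0.09 N m). With the loop hooked it crosses dead centre at 0.35, then the loop's pull holds it at 0. Some 3 N at its end close it. Steel plate 30 mm wide, 4 mm thick, 60 mm from pivot to end, the last 15 mm flared away from the canister.
- loop (a joint): Angle of the wire loop on the lever, rad: 2.76 leant back away from the canister (its stop), 0 hooked and clamped. Swings freely and falls to the side it leans to. U of steel wire, 54 mm between the side wires, 57 mm from its pin to its 6 mm thick cross bar; pin 18 mm along the lever from the pivot. Stretches 1 to 2 mm like a spring when drawn tight.
- hinge (a point): Point on the lid's hinge axis, half-way along it (fixed on the canister, 112 mm up, 56 mm from the tube's axis).
- lever_pivot (a point): Point on the lever's pivot axis, half-way across the lever (fixed on the canister, 86 mm up, 62 mm from the tube's axis).
- lever_end (a point): Middle of the free, flared end of the lever.
- loop_pin (a point): Middle of the pin on which the wire loop turns, on the lever.
- loop_bar (a point): Middle of the loop's cross bar.
- keeper_seat (a point): On the lid: where the middle of the cross bar must lie, on the strap behind (on the hinge side of) the keeper's upturned lip; with the lid shut 126 mm above the bench and 52 mm from the canister's axis on the latch side.
- tape_c (a point): Bystander: roll of paper tape lying flat, 90 mm diameter, 72 mm hole, 25 mm high; wider than the bore. Point: its centre.
- tin_c (a point): Bystander: steel cement tin, 80 mm diameter, 80 mm high. Point: its centre.
- flask_c (a point): Bystander: green bottle, 64 mm diameter, 180 mm high. Point: its centre, half-way up.
- block_c (a point): Bystander: cork block 88 (x) x 62 (y) x 40 mm, under the third ring. Point: its centre.
- last_c (a point): Bystander: brown wooden shoe last on its sole, 200 mm long along its x (toe at +x), 68 mm wide, 82 mm high at the heel. Point: 35 mm up at mid-length.
- hammer_grip (a point): Bystander: hammer lying flat, 220 mm long, handle 26 mm thick. Point: on the handle, 44 mm from the middle towards the head, which lies at its x end.
Not all that is in view belongs to the job. Leave any purple or red look-alike of the part that bears ring3_c alone.

How it is judged:
By the outcome, as a careful person would: the job done as asked, in the order asked, and still so for the second after the job is handed in, with the robot touching nothing.
It also fails if it takes over 72 s, if anything falls off the work surface, if the arm or the gripper's body presses on something with over 40 N, if the wrist force passes 120 N, or if a joint passes its speed limit or range.

## Robot

A 7-joint arm with a two-finger parallel gripper is mounted at the origin on the work surface. World frame = base frame: x ahead of the robot, y to its left, z up, the work surface at z = 0. Lengths are in m, angles in rad, forces in N, time in s.
With the tool pointing down it reaches from about 0.4 to 0.85 m from the base axis. Payload 4.4 kg.
Tool frame: the origin (TCP) lies between the finger pads; the fingertips stand 14 mm ahead of it and the grasp point (between the pads) lies 5 mm behind it; y points along the fingers, x is the direction in which the jaws open and shut, and the axes are right-handed (so a half turn about y gives the same grasp; the last joint's range is limited). The gripper opens to 94 mm and grips with 3 to 60 N. Pads are 16 mm wide; open, the fingers measure 119 mm over their backs; the gripper's body (75 mm by 177 mm) begins 78 mm behind the grasp point.
Start: joints at [1.22, 0.628, 0.038, 1.517, -0.027, 0.996, -0.02], TCP at [0.183, -0.624, 0.219] pointing down, gripper open.
Joint ranges: [-3.06, 3.06], [-0.37, 2.12], [-1.25, 1.32], [0.18, 2.47], [-1.1, 4.24], [0.23, 1.98], [-2.94, 2.94]. Speed limits (rad/s): [2.57, 2.57, 3.14, 3.14, 3.14, 3.14, 3.14].

## Interface

Orientations are given as a unit quaternion [x, y, z, w].
In Python, from cell import ctrl gives the robot as it stands. The module is installed in compiled form; this text tells all that it offers.
- The arm moves only by the tool jog_arm, never from a script. Its argument "deltas" is a list that holds one entry, the list of rows, each a list of 6 numbers: the shift along the tool's x, y, z in mm, then the turn, a rotation vector about the tool's x, y, z in rad. A call has exactly 5 rows; each row shifts and turns the pose as measured when the row begins, along the tool's axes as they then stand; what a row does not reach is not made up. A row lasts 1/10 s, in which the tool goes at most 50 mm and 8.59 degrees, less where a joint would pass 70% of its speed; a pose out of reach is approached as far as the arm can. A call is refused whole if a number of a shift passes 50 or a number of a turn 0.15, either way. A call with a gripper value outside its range is refused whole. "hand" is the closure in counts, from 0 (fully open) to 255 (shut), set as the call begins (left out, the last holds). The fingers move at their own pace and stop on an object; "grip_force" is the grip in N (left out, the last holds). Time passes only in rows, so rows that do not move let the fingers close, or fill a call up. It gives the time, the measured TCP pose, the force and the opening at its end, in the units of the state.
- ctrl.get_state(): the state, without advancing time (a new reading comes with each control period).
- ctrl.camera(name): name is "scene" or "top" or "wrist"; returns a dict with "color" (400x640x3 uint8, red, green, blue), "mtx" (3x3 intrinsics, pixels), "T" (4x4, takes a point from camera to world coordinates); the wrist camera has in their place "T_tool_cam" (4x4, takes a point from camera to tool coordinates, whose origin is the TCP and whose axes are the tool frame's). Camera axes: x right, y up, looking along -z (the intrinsics and any distortion apply to the point x, -y, -z); pixel columns grow to the right and rows downward; lengths in m; the calibration is good to about 2 mm. A picture is of the moment at which its call begins: read the wrist's pose just before it. There is no depth.
- ctrl.job_done(): hands the job in, once; it reports no verdict.
The state is a dict: "time_s": time; "joints": joint angles; "qd": joint speeds; "joint_torque": joint torques, N m; "eef_pos": TCP position; "eef_rot": TCP orientation; "force": force on the tool from outside, world axes, zero at the start; "wrist_torque": the same for the moment, N m; "opening": opening from 0.0 (shut) to 1.0 (fully open).
Only numpy, scipy, OpenCV 4.12 (cv2) and the standard library are available. Lean on these libraries where they do the work, as an engineer would, in place of code of your own. Each camera call takes 0.05 s, during which the arm holds its last target.

## Working session

There is one attempt and no reset: what is moved stays moved. The work goes in short steps, Python scripts to look and compute and a tool call to move; the robot and the scene stay as the last step left them, time stands still between calls to the robot, and variables do not carry over. Pictures are saved under pics/ and viewed, and the job is handed in when it is done.

Besides the shell and the picture viewer there is one more tool, called as name([rows], argument=value, ...), one row to a line, values as JSON. jog_arm: Moves the arm, as the interface text tells. Its arguments: {"type":"object","properties":{"deltas":{"type":"array","items":{"type":"array","items":{"type":"array","items":{"type":"number"}}}},"hand":{"type":"number"},"grip_force":{"type":"number"}},"required":["deltas"]}

```bash
mkdir -p pics; ls; cat > h.py <<'E'
import numpy as np, cv2
from cell import ctrl
from scipy.spatial.transform import Rotation as R
def snap(name,fn):
    s=ctrl.get_state(); c=ctrl.camera(name)
    cv2.imwrite('pics/'+fn,c['color'][:,:,::-1])
    T=c.get('T')
    if T is None:
        M=np.eye(4);M[:3,:3]=R.from_quat(s['eef_rot']).as_matrix();M[:3,3]=s['eef_pos'];T=M@c['T_tool_cam']
    np.savez('pics/'+fn+'.npz',K=c['mtx'],T=T,color=c['color'])
    return c['color'],c['mtx'],np.array(T)
def load(fn):
    d=np.load('pics/'+fn+'.npz');return d['color'],d['K'],d['T']
def ray(K,T,u,v):
    d=np.linalg.inv(K)@[u,v,1];d=np.array([d[0],-d[1],-d[2]]);return T[:3,3],T[:3,:3]@d
def onz(K,T,u,v,z):
    o,d=ray(K,T,u,v);return o+d*(z-o[2])/d[2]
def proj(K,T,p):
    q=np.linalg.inv(T)@np.append(p,1);q=K@[q[0],-q[1],-q[2]];return q[:2]/q[2]
def st():
    s=ctrl.get_state();print('t',s['time_s'],'p',np.round(s['eef_pos'],4),'q',np.round(s['eef_rot'],4),'F',np.round(s['force'],1),'op',s['opening']);print('j',np.round(s['joints'],3));print(np.round(R.from_quat(s['eef_rot']).as_matrix(),3));return s
E
python3 - <<'E'
from h import *
st()
print(ctrl.camera('wrist').keys())
for n in ['scene','top','wrist']:
    c,K,T=snap(n,n+'0.png');print(n,np.round(K,1).tolist(),np.round(T,3).tolist())
E
```

```text
pics
t 0.0 p [ 0.1825 -0.6232  0.2186] q [-0.5655  0.4245 -0.4235  0.5663] F [-0.4  1.  -0. ] op 1.0001667408329495
j [ 1.22   0.629  0.038  1.518 -0.027  0.996 -0.02 ]
[[ 0.281 -0.001  0.96 ]
 [-0.96   0.002  0.281]
 [-0.002 -1.    -0.   ]]
dict_keys(['color', 'mtx', 'T_tool_cam'])
scene [[395.5, 0.0, 317.6], [0.0, 395.5, 196.0], [0.0, 0.0, 1.0]] [[0.652, -0.556, 0.516, 0.982], [0.758, 0.46, -0.462, -0.503], [0.019, 0.692, 0.721, 0.75], [0.0, 0.0, 0.0, 1.0]]
top [[381.9, 0.0, 320.9], [0.0, 381.9, 203.5], [0.0, 0.0, 1.0]] [[-0.03, 0.998, -0.056, 0.477], [-0.999, -0.031, -0.013, -0.091], [-0.014, 0.055, 0.998, 1.175], [0.0, 0.0, 0.0, 1.0]]
wrist [[303.1, 0.0, 316.0], [0.0, 303.1, 198.9], [0.0, 0.0, 1.0]] [[0.282, 0.928, 0.243, 0.253], [-0.959, 0.273, 0.069, -0.603], [-0.003, -0.253, 0.968, 0.385], [0.0, 0.0, 0.0, 1.0]]
```

View pics/scene0.png

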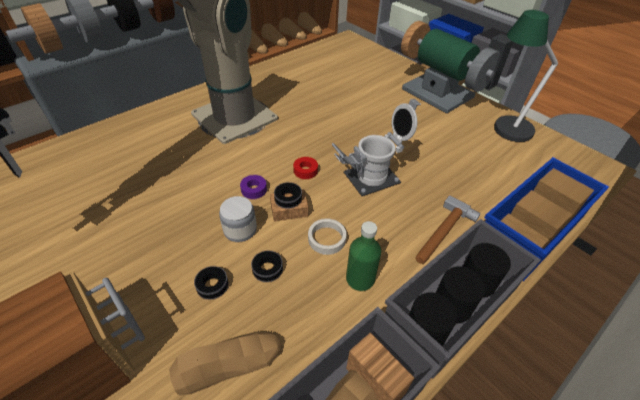

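View pics/top0.png

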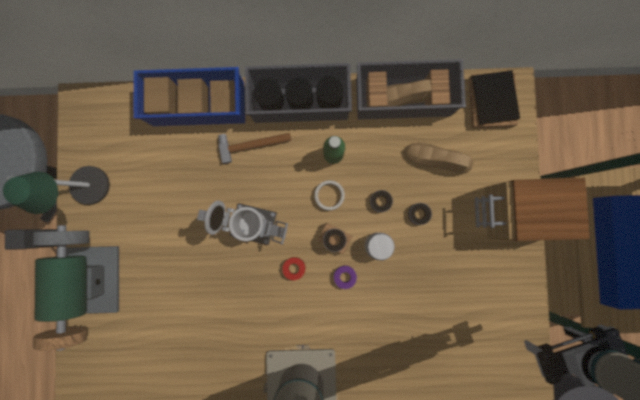

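View pics/wrist0.png

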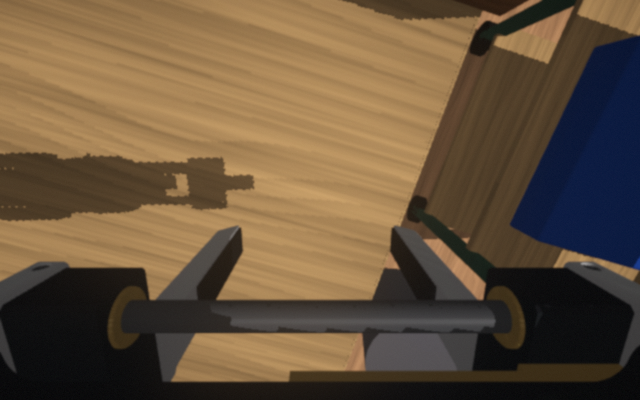

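```bash
python3 - <<'E'
from h import *
c,K,T=load('top0.png')
a=cv2.resize(c[180:300,185:305],None,fx=5,fy=5,interpolation=cv2.INTER_CUBIC);cv2.imwrite('pics/ctop.png',a[:,:,::-1])
a=cv2.resize(c[180:300,310:450],None,fx=5,fy=5,interpolation=cv2.INTER_CUBIC);cv2.imwrite('pics/rtop.png',a[:,:,::-1])
c,K,T=load('scene0.png')
a=cv2.resize(c[90:200,320:440],None,fx=5,fy=5,interpolation=cv2.INTER_CUBIC);cv2.imwrite('pics/csc.png',a[:,:,::-1])
a=cv2.resize(c[150:310,180:350],None,fx=3.5,fy=3.5,interpolation=cv2.INTER_CUBIC);cv2.imwrite('pics/rsc.png',a[:,:,::-1])
E
```

```text
(no output)
```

View pics/ctop.png

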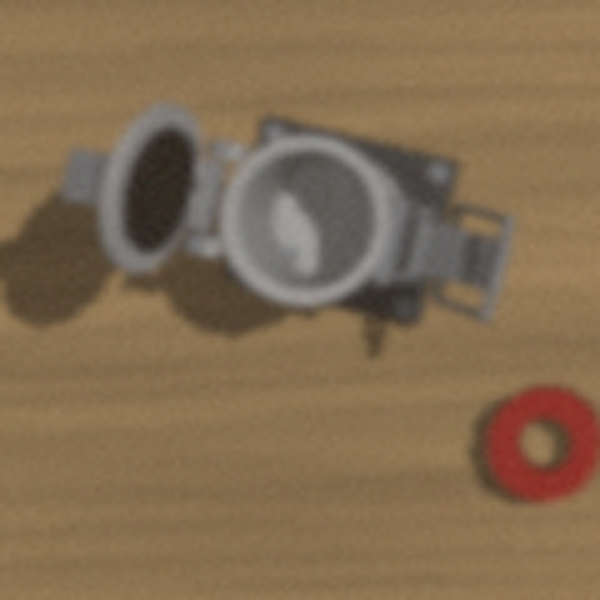

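View pics/rtop.png

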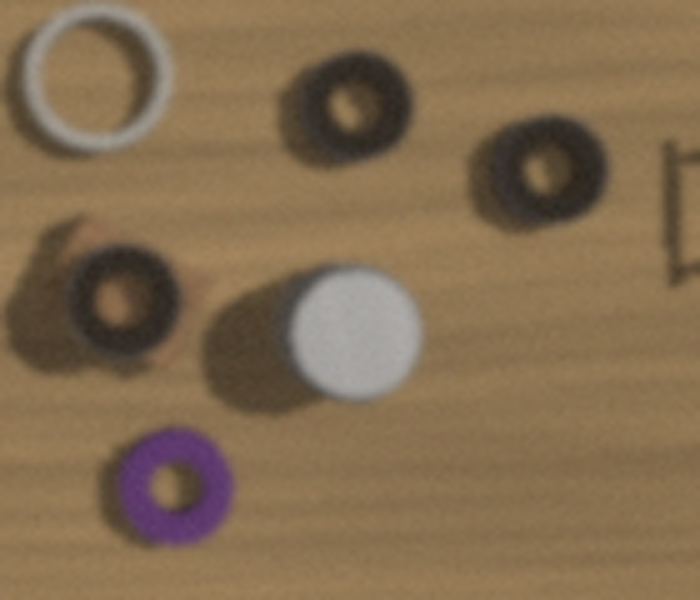

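View pics/csc.png

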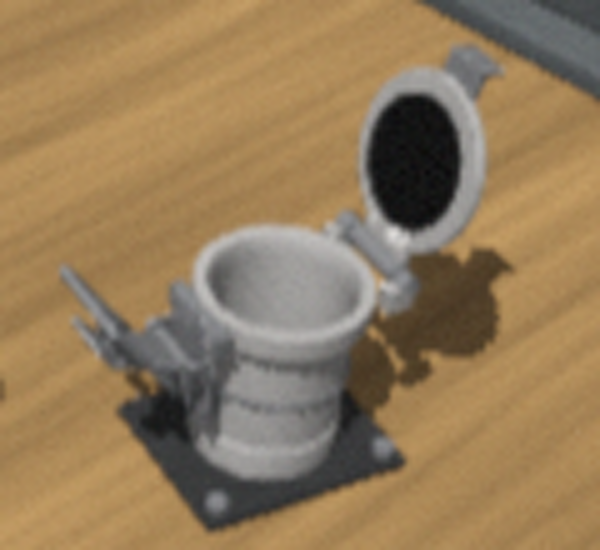

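View pics/rsc.png

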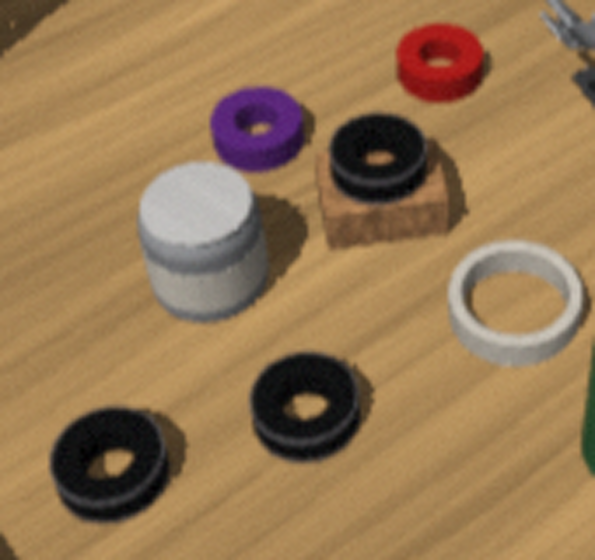

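```bash
python3 - <<'E'
from h import *
c,K,T=load('top0.png'); s,Ks,Ts=load('scene0.png')
f=lambda u,v,ox,oy,k:((u+.5)/k-.5+ox,(v+.5)/k-.5+oy)
def tri(a,b):
    o1,d1=ray(K,T,*a);o2,d2=ray(Ks,Ts,*b)
    A=np.stack([d1,-d2],1);x=np.linalg.lstsq(A,o2-o1,rcond=None)[0]
    p,q=o1+x[0]*d1,o2+x[1]*d2;return (p+q)/2,np.linalg.norm(p-q)
tp=lambda u,v:f(u,v,185,180,5); sc=lambda u,v:f(u,v,320,90,5)
print('mouth top',onz(K,T,*tp(303,221),.112),'scene',onz(Ks,Ts,*sc(287,284),.112))
for n,a,b in [('lidc',(153,188),(424,160)),('keeper',(84,176),(478,68))]:
    print(n,tri(tp(*a),sc(*b)))
for n,a in [('barL',(512,216)),('barR',(488,320))]: print(n,[onz(K,T,*tp(*a),z) for z in(.11,.13,.15)])
rt=lambda u,v:f(u,v,310,180,5); rs=lambda u,v:f(u,v,180,150,3.5)
for n,a,b,z in [('r1',(549,169),(109,459),.024),('r2',(357,105),(306,400),.024),('r3',(125,300),(379,149),.064)]:
    print(n,onz(K,T,*rt(*a),z),onz(Ks,Ts,*rs(*b),z))
for n,a,b,z in [('hole1',(547,170),(110,456),.024),('h2',(355,104),(306,398),.024),('h3',(123,299),(379,150),.064),('tape',(98,78),(516,294),.025),('tin',(356,333),(197,203),.08),('purple',(176,487),(259,122),.024)]:
    print(n,onz(K,T,*rt(*a),z),onz(Ks,Ts,*rs(*b),z))
# foot plate bolts
for n,a,b in [('boltA',(440,172),None),('boltB',(405,303),(216,502)),('boltC',(275,132),(384,447))]:
    print(n,onz(K,T,*tp(*a),.012), onz(Ks,Ts,*sc(*b),.012) if b else '')
E
```

```text
mouth top [0.48618619 0.13574203 0.112     ] scene [0.48927061 0.13648316 0.112     ]
lidc (array([0.50692918, 0.20457995, 0.16734095]), np.float64(0.0036938348198232063))
keeper (array([0.51260215, 0.225355  , 0.21525876]), np.float64(0.003370118541672289))
barL [array([0.48544373, 0.0192607 , 0.11      ]), array([0.48528969, 0.01719819, 0.13      ]), array([0.48513565, 0.01513568, 0.15      ])]
barR [array([0.42810244, 0.03408621, 0.11      ]), array([0.42902554, 0.03174521, 0.13      ]), array([0.42994863, 0.02940421, 0.15      ])]
r1 [ 0.50220562 -0.37052845  0.024     ] [ 0.50674158 -0.37169053  0.024     ]
r2 [ 0.54427669 -0.25702488  0.024     ] [ 0.5480183  -0.25682893  0.024     ]
r3 [ 0.43301866 -0.11277616  0.064     ] [ 0.43584431 -0.11109992  0.064     ]
hole1 [ 0.50164229 -0.36930553  0.024     ] [ 0.50530732 -0.37017895  0.024     ]
h2 [ 0.54491749 -0.25584644  0.024     ] [ 0.54680977 -0.25596308  0.024     ]
h3 [ 0.43363003 -0.11163701  0.064     ] [ 0.4366099  -0.11169154  0.064     ]
tape [ 0.56540304 -0.10157845  0.025     ] [ 0.56965112 -0.10126258  0.025     ]
tin [ 0.41103425 -0.24328929  0.08      ] [ 0.4122442  -0.24107668  0.08      ]
purple [ 0.31939289 -0.14040056  0.024     ] [ 0.32485956 -0.13975475  0.024     ]
boltA [0.51433774 0.07265797 0.012     ] 
boltB [0.43536275 0.09582434 0.012     ] [0.5133751  0.07521021 0.012     ]
boltC [0.54189877 0.17315329 0.012     ] [0.5419388  0.17559559 0.012     ]
```

```bash
cat >> h.py <<'E'
XA=-15.4
def tgtR(az=XA):
    a=np.radians(az);x=np.array([np.cos(a),np.sin(a),0]);y=np.array([0,0,-1.]);return np.stack([x,y,np.cross(x,y)],1)
def plan(p,Rt=None,step=45,rstep=.14,start=None):
    """print rows taking the TCP to p (m) and rot Rt"""
    s=ctrl.get_state();p0=np.array(s['eef_pos']);R0=R.from_quat(s['eef_rot']).as_matrix()
    if start is not None:p0,R0=start
    if Rt is None: Rt=R0
    p=np.array(p);rv=(R.from_matrix(R0.T@Rt)).as_rotvec()
    n=max(int(np.ceil(np.linalg.norm(p-p0)*1000/step)),int(np.ceil(np.linalg.norm(rv)/rstep)),1)
    rows=[]
    for i in range(n):
        Ri=R0@R.from_rotvec(rv*i/n).as_matrix()
        rows.append([round(float(v),1) for v in Ri.T@(p-p0)*1000/n]+[round(float(v),3) for v in rv/n])
    while len(rows)%5: rows.append([0]*6)
    for k in range(0,len(rows),5): print(str([rows[k:k+5]]).replace('.0,',',').replace('.0]',']'))
    return (p,Rt)
E
python3 - <<'E'
from h import *
a=plan([.504,-.371,.14],tgtR())
E
```

```text
[[[-15.2, 7.9, 37.9, -0, -0.102, -0], [-11.3, 7.9, 39.3, -0, -0.102, -0], [-7.2, 7.9, 40.2, -0, -0.102, -0], [-3.1, 7.9, 40.8, -0, -0.102, -0], [1.1, 7.9, 40.9, -0, -0.102, -0]]]
[[[5.2, 7.9, 40.5, -0, -0.102, -0], [9.3, 7.9, 39.8, -0, -0.102, -0], [13.3, 7.9, 38.7, -0, -0.102, -0], [17.1, 7.9, 37.1, -0, -0.102, -0], [20.8, 7.9, 35.2, -0, -0.102, -0]]]
```

jog_arm([
  [[-15, 8, 38, 0, -0.1, 0], [-11, 8, 39, 0, -0.1, 0], [-7, 8, 40, 0, -0.1, 0], [-3, 8, 41, 0, -0.1, 0], [1, 8, 41, 0, -0.1, 0]],
], hand=0)

```text
time_s: 0.7
eef_pos: [0.34, -0.5007, 0.177]
eef_rot: [0.656, -0.271, 0.269, -0.651]
force: [0.1, -0.2, -0.3]
opening: 0.997
```

```bash
python3 - <<'E'
from h import *
st()
plan([.504,-.371,.14],tgtR())
E
```

```text
t 0.7 p [ 0.34   -0.5007  0.177 ] q [ 0.656  -0.2706  0.2688 -0.6513] F [ 0.1 -0.2 -0.3] op 0.9972945841109526
j [ 0.982  0.611 -0.093  1.693  0.081  0.841  0.069]
[[ 0.709 -0.005  0.705]
 [-0.705 -0.005  0.709]
 [ 0.    -1.    -0.007]]
[[[5, 7.1, 41.6, 0.001, -0.103, -0], [9.2, 7.2, 40.8, 0.001, -0.103, -0], [13.3, 7.2, 39.7, 0.001, -0.103, -0], [17.3, 7.3, 38.1, 0.001, -0.103, -0], [21.2, 7.3, 36.1, 0.001, -0.103, -0]]]
```

Tracks well.

jog_arm([
  [[5, 7, 42, 0, -0.1, 0], [9, 7, 41, 0, -0.1, 0], [13, 7, 40, 0, -0.1, 0], [17, 7, 38, 0, -0.1, 0], [21, 7, 36, 0, -0.1, 0]],
])

```text
time_s: 1.2
eef_pos: [0.5085, -0.3639, 0.1386]
eef_rot: [0.703, -0.094, 0.091, -0.699]
force: [0.8, 0.1, -0.7]
opening: 0.999
```

```bash
python3 - <<'E'
from h import *
st()
c,K,T=snap('wrist','w1.png')
for p in [(.504,-.371,.024),(.546,-.256,.024)]: print(proj(K,T,np.array(p)))
E
```

```text
t 1.2 p [ 0.5085 -0.3639  0.1386] q [ 0.7031 -0.0943  0.0909 -0.6989] F [ 0.8  0.1 -0.7] op 0.9990559134440228
j [ 0.703  0.692 -0.216  1.662  0.2    0.811  0.134]
[[ 0.966 -0.005  0.26 ]
 [-0.26  -0.005  0.966]
 [-0.004 -1.    -0.006]]
[314.06540603 206.46895903]
[326.40716397  70.26183671]
```

View pics/w1.png

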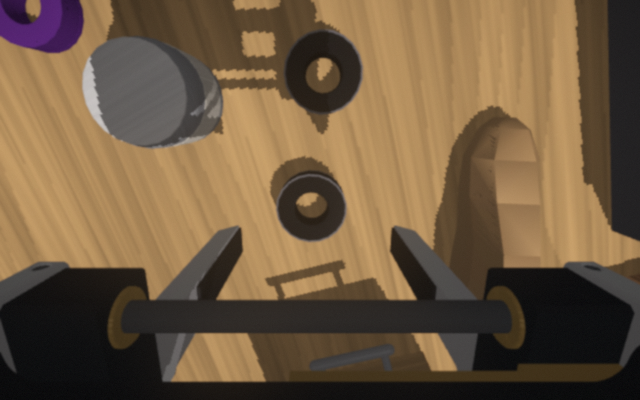

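```bash
python3 - <<'E'
from h import *
c,K,T=load('w1.png')
print(onz(K,T,312,208,.024),onz(K,T,323,70,.024))
a=cv2.resize(c[160:250,260:370],None,fx=6,fy=6,interpolation=cv2.INTER_CUBIC);cv2.imwrite('pics/w1c.png',a[:,:,::-1])
E
```

```text
[ 0.50167448 -0.37197254  0.024     ] [ 0.543226   -0.25503814  0.024     ]
```

View pics/w1c.png

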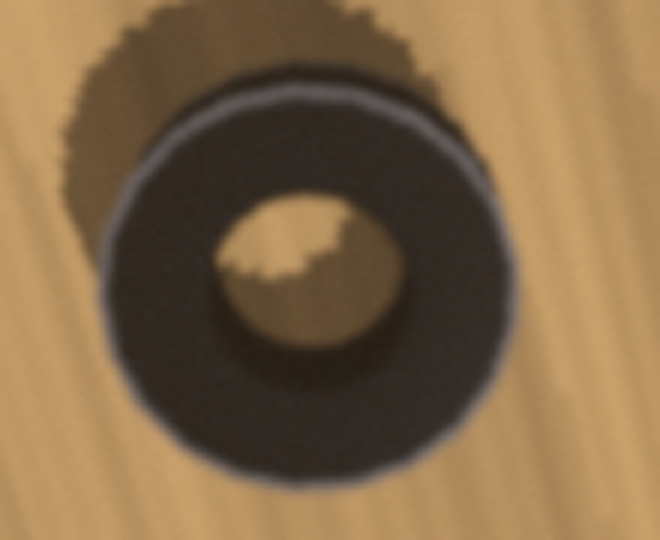

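```bash
python3 - <<'E'
from h import *
plan([.502,-.371,.026],tgtR(),step=40)
E
```

```text
[[[-3.2, 37.2, -6.2, -0, 0.007, -0], [-3.2, 37.2, -6.2, -0, 0.007, -0], [-3.1, 37.2, -6.2, -0, 0.007, -0], [0, 0, 0, 0, 0, 0], [0, 0, 0, 0, 0, 0]]]
```

jog_arm([
  [[-4.5, 37, -8, 0, 0.007, 0], [-4, 37, -8, 0, 0.007, 0], [-1, 33, -2.5, 0, 0.007, 0], [0, 5, 0, 0, 0, 0], [0, 0, 0, 0, 0, 0]],
])

```text
time_s: 1.75
eef_pos: [0.5077, -0.3673, 0.0229]
eef_rot: [-0.7, 0.091, -0.094, 0.702]
force: [0.1, 0.1, 0.3]
opening: 0.999
```

```bash
python3 - <<'E'
from h import *
st()
E
```

```text
t 1.75 p [ 0.5077 -0.3673  0.0229] q [-0.7001  0.0908 -0.0943  0.7019] F [0.1 0.1 0.3] op 0.9992081362606079
j [ 0.694  0.852 -0.182  1.722  0.24   0.586  0.11 ]
[[ 0.966  0.005  0.259]
 [-0.26   0.002  0.966]
 [ 0.004 -1.     0.003]]
```

jog_arm([
  [[-4.5, -3, -5, 0, 0, 0], [0, 0, 0, 0, 0, 0], [0, 0, 0, 0, 0, 0], [0, 0, 0, 0, 0, 0], [0, 0, 0, 0, 0, 0]],
])

```text
time_s: 2.25
eef_pos: [0.5046, -0.3738, 0.0324]
eef_rot: [0.702, -0.088, 0.098, -0.7]
force: [-0.8, 0.3, 0.2]
opening: 1.001
```

jog_arm([
  [[0, 0, 0, 0, 0, 0], [0, 0, 0, 0, 0, 0], [0, 0, 0, 0, 0, 0], [0, 0, 0, 0, 0, 0], [0, 0, 0, 0, 0, 0]],
], hand=255, grip_force=20)

```text
time_s: 2.75
eef_pos: [0.505, -0.3737, 0.0331]
eef_rot: [0.702, -0.088, 0.098, -0.7]
force: [-0.6, 0.2, 2.0]
opening: 0.714
```

```bash
python3 - <<'E'
from h import *
st()
snap('wrist','w2.png')
E
```

```text
t 2.75 p [ 0.505  -0.3737  0.0331] q [ 0.7017 -0.0879  0.0975 -0.7003] F [-0.6  0.2  2. ] op 0.7142263365411735
j [ 0.707  0.835 -0.185  1.725  0.24   0.59   0.12 ]
[[ 0.966  0.013  0.26 ]
 [-0.26  -0.004  0.966]
 [ 0.014 -1.    -0.   ]]
```

View pics/w2.png

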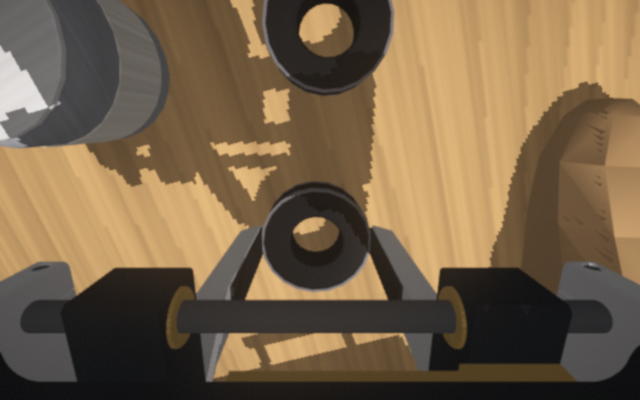

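jog_arm([
  [[0, 0, 0, 0, 0, 0], [-1, 4, 1, 0, 0, 0.005], [-1, 3, 1, 0, 0, 0.005], [0, 0, 0, 0, 0, 0], [0, 0, 0, 0, 0, 0]],
], hand=25)

```text
time_s: 3.3
eef_pos: [0.5035, -0.3706, 0.0248]
eef_rot: [0.701, -0.092, 0.093, -0.701]
force: [-0.4, -0.4, -0.0]
opening: 0.903
```

```bash
python3 - <<'E'
from h import *
st()
E
```

```text
t 3.3 p [ 0.5035 -0.3706  0.0248] q [ 0.701  -0.0918  0.0935 -0.701 ] F [-0.4 -0.4 -0. ] op 0.902986364043073
j [ 0.699  0.848 -0.18   1.725  0.242  0.589  0.114]
[[ 0.966  0.002  0.26 ]
 [-0.26  -0.     0.966]
 [ 0.002 -1.     0.   ]]
```

jog_arm([
  [[0, 0, 0, 0, 0, 0], [0, 0, 0, 0, 0, 0], [0, 0, 0, 0, 0, 0], [0, -15, 0, 0, 0, 0], [0, -30, 0, 0, 0, 0]],
], hand=255, grip_force=25)

```text
time_s: 3.8
eef_pos: [0.5006, -0.3688, 0.0678]
eef_rot: [-0.7, 0.094, -0.091, 0.702]
force: [0.3, -0.3, -0.1]
opening: 0.718
```

```bash
python3 - <<'E'
from h import *
st()
M=np.array([.487,.136]);
plan([.487,.136,.19],tgtR(),step=48)
E
```

```text
t 3.8 p [ 0.5006 -0.3688  0.0678] q [-0.6997  0.0943 -0.0907  0.7023] F [ 0.3 -0.3 -0.1] op 0.7178969883024489
j [ 0.711  0.785 -0.2    1.711  0.225  0.674  0.129]
[[ 0.966 -0.005  0.259]
 [-0.259  0.004  0.966]
 [-0.006 -1.     0.003]]
[[[-13.2, -10.9, 44, -0, 0.001, -0.001], [-13.2, -10.9, 44, -0, 0.001, -0.001], [-13.2, -10.9, 44, -0, 0.001, -0.001], [-13.2, -11, 44, -0, 0.001, -0.001], [-13.2, -11, 44, -0, 0.001, -0.001]]]
[[[-13.3, -11, 44, -0, 0.001, -0.001], [-13.3, -11, 44, -0, 0.001, -0.001], [-13.3, -11, 44, -0, 0.001, -0.001], [-13.3, -11.1, 43.9, -0, 0.001, -0.001], [-13.3, -11.1, 43.9, -0, 0.001, -0.001]]]
[[[-13.4, -11.1, 43.9, -0, 0.001, -0.001], [0, 0, 0, 0, 0, 0], [0, 0, 0, 0, 0, 0], [0, 0, 0, 0, 0, 0], [0, 0, 0, 0, 0, 0]]]
```

jog_arm([
  [[-5, -40, 20, 0, 0, 0], [-13, -25, 40, 0, 0, 0], [-13, -20, 44, 0, 0, 0], [-13, -20, 44, 0, 0, 0], [-13, -20, 44, 0, 0, 0]],
])

```text
time_s: 4.3
eef_pos: [0.4964, -0.1748, 0.2021]
eef_rot: [0.701, -0.097, 0.099, -0.699]
force: [0.7, 0.5, -0.9]
opening: 0.716
```

jog_arm([
  [[-13, -15, 46, 0, 0, 0], [-13, 0, 46, 0, 0, 0], [-13, 0, 46, 0, 0, 0], [-13, 0, 46, 0, 0, 0], [-13, 0, 45, 0, 0, 0]],
])

```text
time_s: 4.8
eef_pos: [0.4979, 0.0695, 0.2259]
eef_rot: [0.701, -0.092, 0.105, -0.699]
force: [1.7, 0.7, -0.4]
opening: 0.716
```

```bash
python3 - <<'E'
from h import *
st()
plan([.487,.136,.2],tgtR(),step=48)
snap('wrist','w3.png');snap('scene','s3.png')
E
```

```text
t 4.8 p [0.4979 0.0695 0.2259] q [ 0.7014 -0.0918  0.1053 -0.6989] F [ 1.7  0.7 -0.4] op 0.7158710805111486
j [-0.015  0.411 -0.259  1.924  0.156  0.809 -0.64 ]
[[ 0.961  0.018  0.276]
 [-0.276 -0.006  0.961]
 [ 0.019 -1.    -0.001]]
[[[-14.7, 12.6, 30.5, 0.001, -0.005, 0.01], [-14.4, 12.8, 30.5, 0.001, -0.005, 0.01], [0, 0, 0, 0, 0, 0], [0, 0, 0, 0, 0, 0], [0, 0, 0, 0, 0, 0]]]
```

View pics/w3.png

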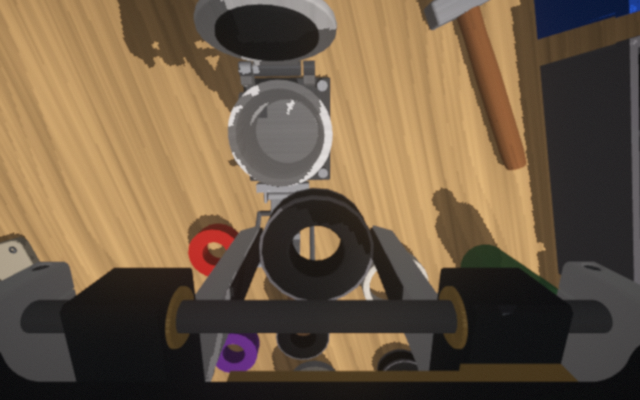

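View pics/s3.png

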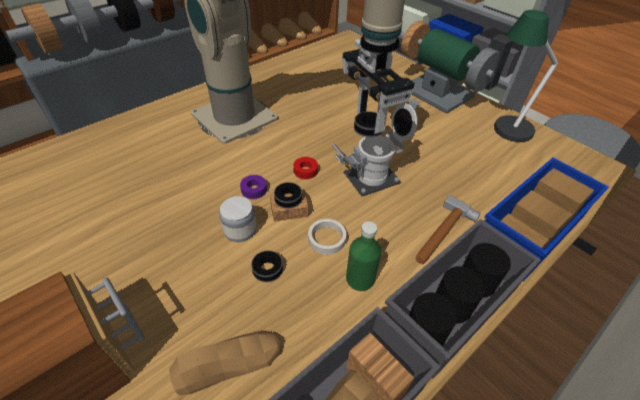

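```bash
python3 - <<'E'
from h import *
c,K,T=load('w3.png')
a=cv2.resize(c[60:310,190:390],None,fx=3,fy=3,interpolation=cv2.INTER_CUBIC);cv2.imwrite('pics/w3c.png',a[:,:,::-1])
E
```

```text
(no output)
```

View pics/w3c.png

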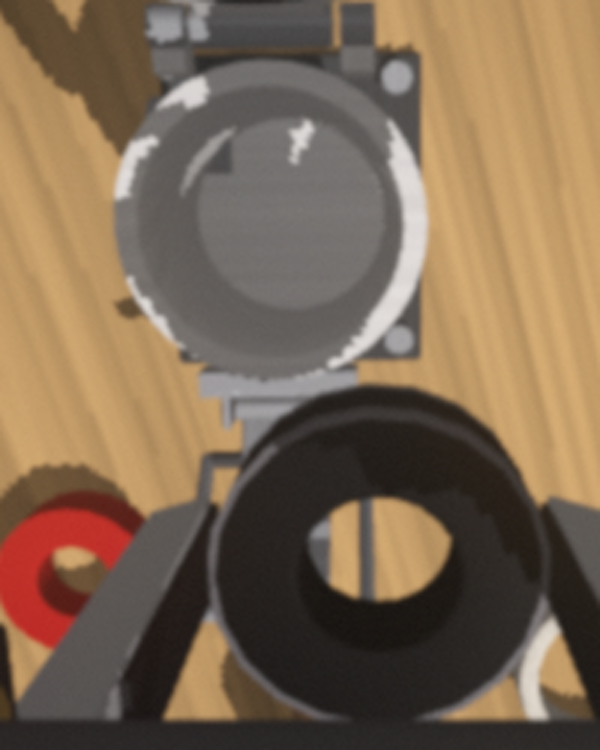

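```bash
python3 - <<'E'
from h import *
c,K,T=load('w3.png')
p=np.array([.4979,.0695,.2259])
m=onz(K,T,280,132.5,.112); r=onz(K,T,315.7,247.3,.2259-.001)
print(m,r,'ring-tcp',r-p)
for u in (190+172/3,190+357/3): print(onz(K,T,u,60+40/3,.112))
print(onz(K,T,190+279/3,60+378/3,.112))
for b in [(397,78),(398,340)]: print('bolt',onz(K,T,190+b[0]/3,60+b[1]/3,.012))
E
```

```text
[0.48581542 0.13776925 0.112     ] [0.49769365 0.06966043 0.2249    ] ring-tcp [-0.00020635  0.00016043 -0.001     ]
[0.47401625 0.19277622 0.112     ]
[0.52489686 0.17835146 0.112     ]
[0.47355312 0.09004177 0.112     ]
bolt [0.53964269 0.17405699 0.012     ]
bolt [0.51187524 0.07351678 0.012     ]
```

```bash
python3 - <<'E'
from h import *
st();plan([.486,.137,.16],tgtR(),step=30)
E
```

```text
t 4.9 p [0.4978 0.0764 0.2261] q [-0.7002  0.0875 -0.101   0.7013] F [-0.2 -0.3 -0.1] op 0.7138863993293437
j [-0.02   0.412 -0.266  1.922  0.154  0.808 -0.637]
[[ 0.964  0.019  0.264]
 [-0.264 -0.001  0.965]
 [ 0.019 -1.     0.004]]
[[[-7.2, 16.5, 13.8, -0.001, 0, 0.005], [-7.1, 16.5, 13.8, -0.001, 0, 0.005], [-7, 16.5, 13.8, -0.001, 0, 0.005], [-6.9, 16.5, 13.8, -0.001, 0, 0.005], [0, 0, 0, 0, 0, 0]]]
```

jog_arm([
  [[-14, 5, 27, 0, 0, 0.01], [-14, 15, 27, 0, 0, 0.01], [0, 20, 0, 0, 0, 0], [0, 20, 0, 0, 0, 0], [0, 5, 0, 0, 0, 0]],
])

```text
time_s: 5.4
eef_pos: [0.4865, 0.1395, 0.1652]
eef_rot: [-0.699, 0.09, -0.095, 0.703]
force: [-0.1, 0.3, 0.0]
opening: 0.712
```

jog_arm([
  [[0, 0, 0, 0, 0, 0], [0, 0, 0, 0, 0, 0], [0, 0, 0, 0, 0, 0], [0, 0, 0, 0, 0, 0], [0, 0, 0, 0, 0, 0]],
])

```text
time_s: 5.9
eef_pos: [0.4884, 0.1378, 0.1686]
eef_rot: [-0.698, 0.09, -0.098, 0.703]
force: [-0.2, 0.4, -0.5]
opening: 0.715
```

```bash
python3 - <<'E'
from h import *
st();plan([.486,.137,.128],tgtR(),step=12)
snap('wrist','w4.png');snap('scene','s4.png')
E
```

```text
t 5.9 p [0.4884 0.1378 0.1686] q [-0.6983  0.0896 -0.098   0.7034] F [-0.2  0.4 -0.5] op 0.7147179354787876
j [-0.154  0.5   -0.252  1.973  0.191  0.677 -0.79 ]
[[ 0.965  0.013  0.263]
 [-0.263  0.006  0.965]
 [ 0.011 -1.     0.009]]
[[[-0.6, 10.1, -0.4, -0.002, 0.001, 0.003], [-0.6, 10.1, -0.4, -0.002, 0.001, 0.003], [-0.6, 10.1, -0.4, -0.002, 0.001, 0.003], [-0.6, 10.1, -0.4, -0.002, 0.001, 0.003], [0, 0, 0, 0, 0, 0]]]
```

View pics/w4.png

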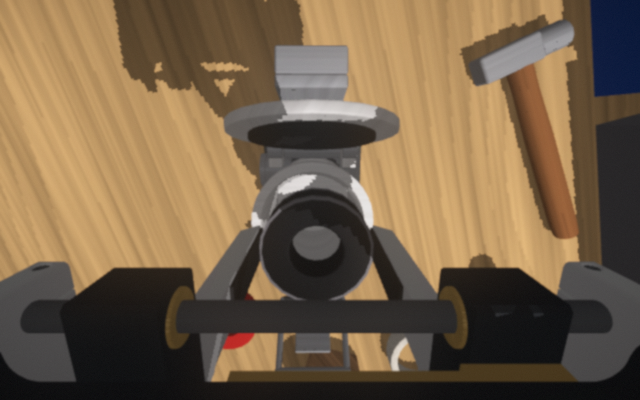

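jog_arm([
  [[-2.5, 14, 0, -0.002, 0, 0.007], [0, 14, 0, -0.002, 0, 0.003], [0, 8, 0, 0, 0, 0], [0, 0, 0, 0, 0, 0], [0, 0, 0, 0, 0, 0]],
])

```text
time_s: 6.5
eef_pos: [0.4851, 0.1386, 0.128]
eef_rot: [-0.7, 0.094, -0.093, 0.702]
force: [-0.5, 0.5, -0.9]
opening: 0.716
```

```bash
python3 - <<'E'
from h import *
st();plan([.486,.137,.128],tgtR(),step=12)
snap('wrist','w5.png');snap('scene','s5.png')
a,_,_=load('s5.png');b,_,_=load('w5.png')
a=cv2.resize(a[80:200,310:450],None,fx=4,fy=4,interpolation=cv2.INTER_CUBIC)
cv2.imwrite('pics/m5.png',np.vstack([a])[:,:,::-1])
E
```

```text
t 6.5 p [0.4851 0.1386 0.128 ] q [-0.6997  0.0944 -0.0929  0.7021] F [-0.5  0.5 -0.9] op 0.7157768259606514
j [-0.172  0.566 -0.232  2.004  0.214  0.595 -0.813]
[[ 0.965 -0.002  0.263]
 [-0.263  0.004  0.965]
 [-0.003 -1.     0.003]]
[[[1.3, 0, -1.3, -0.003, 0.003, -0.003], [0, 0, 0, 0, 0, 0], [0, 0, 0, 0, 0, 0], [0, 0, 0, 0, 0, 0], [0, 0, 0, 0, 0, 0]]]
```

View pics/m5.png

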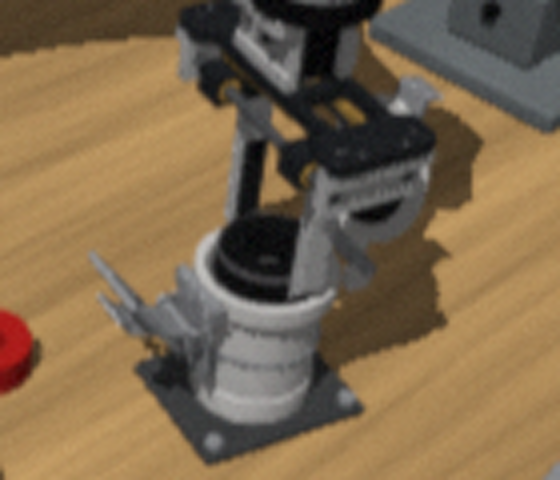

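View pics/w5.png

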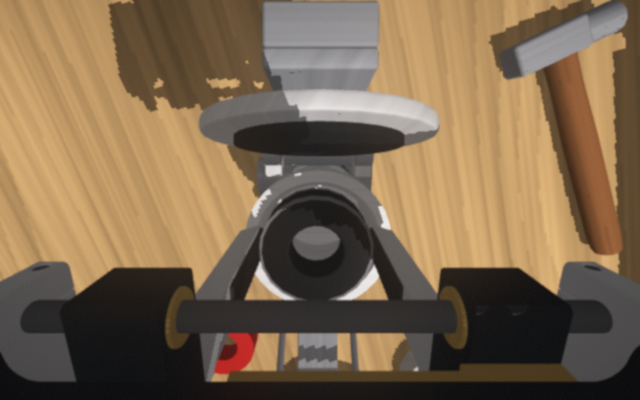

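jog_arm([
  [[1.3, 0.5, -1, -0.003, 0.003, -0.003], [0, 0, 0, 0, 0, 0], [0, 0, 0, 0, 0, 0], [0, 0, 0, 0, 0, 0], [0, 0, 0, 0, 0, 0]],
])

```text
time_s: 7.1
eef_pos: [0.4874, 0.1375, 0.1293]
eef_rot: [-0.7, 0.093, -0.096, 0.701]
force: [0.3, 0.0, -0.2]
opening: 0.716
```

```bash
python3 - <<'E'
from h import *
st()
E
```

```text
t 7.1 p [0.4874 0.1375 0.1293] q [-0.7003  0.0934 -0.0964  0.7012] F [ 0.3  0.  -0.2] op 0.7159155098956299
j [-0.176  0.564 -0.227  2.003  0.218  0.594 -0.818]
[[ 0.964  0.004  0.266]
 [-0.266  0.001  0.964]
 [ 0.004 -1.     0.002]]
```

jog_arm([
  [[0, 1, 0, 0, 0, 0], [0, 0, 0, 0, 0, 0], [0, 0, 0, 0, 0, 0], [0, -10, 0, 0, 0, 0], [0, -35, 0, 0, 0, 0]],
], hand=0)

```text
time_s: 7.6
eef_pos: [0.4846, 0.1366, 0.1717]
eef_rot: [0.701, -0.096, 0.094, -0.7]
force: [0.3, 0.3, -0.8]
opening: 0.997
```

```bash
python3 - <<'E'
from h import *
st()
snap('wrist','w6.png')
plan([.487,.07,.22],tgtR(),step=45)
plan([.545,-.256,.09],tgtR(),step=45)
E
```

```text
t 7.6 p [0.4846 0.1366 0.1717] q [ 0.7014 -0.0958  0.0937 -0.7   ] F [ 0.3  0.3 -0.8] op 0.9970224047887768
j [-0.154  0.498 -0.253  1.964  0.187  0.705 -0.79 ]
[[ 0.964 -0.003  0.266]
 [-0.266 -0.002  0.964]
 [-0.003 -1.    -0.002]]
[[[8.4, -21.1, -33, -0.002, 0, 0.003], [8.4, -21, -33.1, -0.002, 0, 0.003], [0, 0, 0, 0, 0, 0], [0, 0, 0, 0, 0, 0], [0, 0, 0, 0, 0, 0]]]
[[[15.8, 8.8, -36.5, -0, 0, 0.001], [15.9, 8.8, -36.5, -0, 0, 0.001], [15.9, 8.8, -36.5, -0, 0, 0.001], [15.9, 8.8, -36.5, -0, 0, 0.001], [15.9, 8.8, -36.5, -0, 0, 0.001]]]
[[[15.9, 8.8, -36.5, -0, 0, 0.001], [15.9, 8.8, -36.5, -0, 0, 0.001], [15.9, 8.8, -36.5, -0, 0, 0.001], [15.9, 8.8, -36.5, -0, 0, 0.001], [15.9, 8.8, -36.5, -0, 0, 0.001]]]
```

View pics/w6.png

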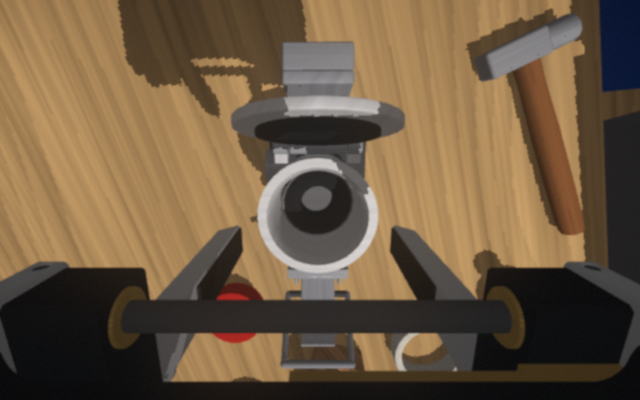

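```bash
python3 - <<'E'
from h import *
c,K,T=load('w6.png')
print(onz(K,T,318,215.5,.112))
g=c.astype(int)
a=cv2.resize(c[140:290,240:400],None,fx=4,fy=4,interpolation=cv2.INTER_CUBIC);cv2.imwrite('pics/w6c.png',a[:,:,::-1])
E
```

```text
[0.48611164 0.13722682 0.112     ]
```

View pics/w6c.png

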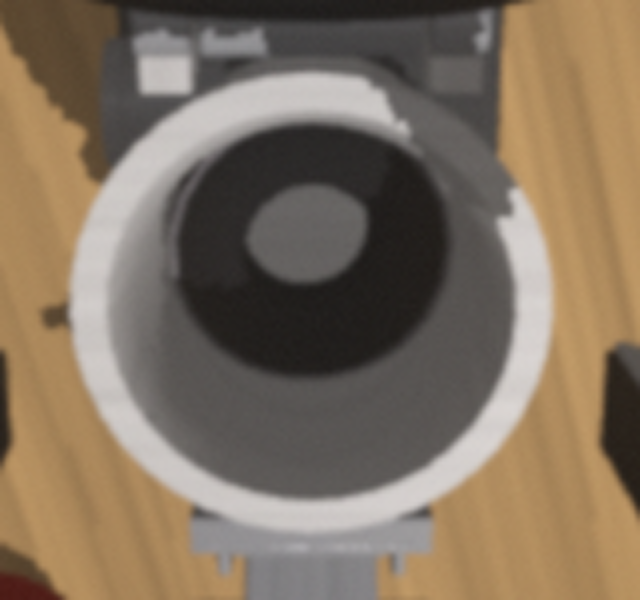

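jog_arm([
  [[0, -45, -10, 0, 0, 0], [10, -15, -43, 0, 0, 0], [14, 0, -46, 0, 0, 0], [14, 0, -46, 0, 0, 0], [15, 0, -46, 0, 0, 0]],
])

```text
time_s: 8.15
eef_pos: [0.4934, -0.0561, 0.2456]
eef_rot: [-0.698, 0.081, -0.096, 0.705]
force: [1.0, 0.7, -0.3]
opening: 1.001
```

jog_arm([
  [[16, 0, -46, 0, 0, 0], [16, 0, -46, 0, 0, 0], [16, 20, -42, 0, 0, 0], [16, 25, -35, 0, 0, 0], [10, 30, -20, 0, 0, 0]],
])

```text
time_s: 8.65
eef_pos: [0.5236, -0.2714, 0.1779]
eef_rot: [-0.7, 0.077, -0.104, 0.702]
force: [-0.1, -0.7, -0.0]
opening: 0.999
```

```bash
python3 - <<'E'
from h import *
st()
c,K,T=snap('wrist','w7.png')
print(proj(K,T,np.array([.545,-.256,.024])))
E
```

```text
t 8.65 p [ 0.5236 -0.2714  0.1779] q [-0.7002  0.077  -0.1043  0.7021] F [-0.1 -0.7 -0. ] op 0.9988374496975532
j [ 0.574  0.579 -0.208  1.767  0.144  0.774  0.043]
[[ 0.966  0.039  0.254]
 [-0.254 -0.002  0.967]
 [ 0.038 -0.999  0.008]]
[326.42261926 172.37141838]
```

View pics/w7.png

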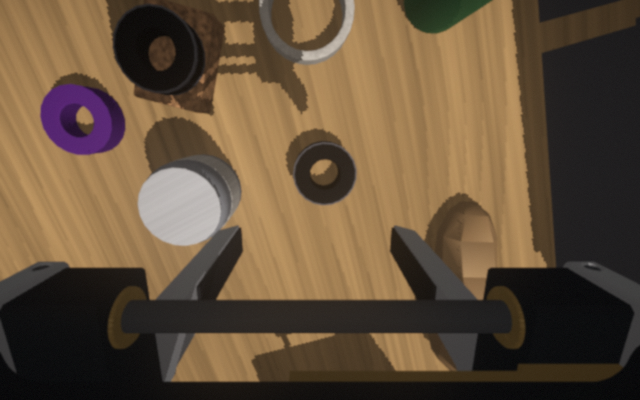

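```bash
python3 - <<'E'
from h import *
c,K,T=load('w7.png')
r=onz(K,T,325,173.5,.024);print(r)
plan([.5445,-.256,.07],tgtR(),step=38)
E
```

```text
[ 0.54322887 -0.2567851   0.024     ]
[[[5, 34.4, 7.6, -0.002, 0.003, 0.01], [5.4, 34.3, 7.7, -0.002, 0.003, 0.01], [5.7, 34.2, 7.8, -0.002, 0.003, 0.01], [0, 0, 0, 0, 0, 0], [0, 0, 0, 0, 0, 0]]]
```

jog_arm([
  [[6, 36, 8, -0.002, 0.003, 0.013], [6, 36, 8, -0.002, 0.003, 0.013], [6, 34, 6, -0.002, 0.003, 0.01], [0, 20, 0, 0, 0, 0], [0, 0, 0, 0, 0, 0]],
])

```text
time_s: 9.2
eef_pos: [0.5473, -0.2605, 0.0444]
eef_rot: [-0.7, 0.099, -0.096, 0.701]
force: [0.4, -0.3, -0.7]
opening: 0.999
```

```bash
python3 - <<'E'
from h import *
st()
plan([.5445,-.2563,.025],tgtR(),step=15)
E
```

```text
t 9.2 p [ 0.5473 -0.2605  0.0444] q [-0.7001  0.0987 -0.096   0.7006] F [ 0.4 -0.3 -0.7] op 0.9994133921288714
j [ 0.489  0.799 -0.148  1.769  0.191  0.591 -0.051]
[[ 0.962 -0.004  0.273]
 [-0.273  0.001  0.962]
 [-0.004 -1.     0.   ]]
[[[-1.9, 9.7, 1.7, -0, -0.004, -0.002], [-1.9, 9.7, 1.7, -0, -0.004, -0.002], [0, 0, 0, 0, 0, 0], [0, 0, 0, 0, 0, 0], [0, 0, 0, 0, 0, 0]]]
```

jog_arm([
  [[-3, 10, 3.5, 0, -0.006, -0.004], [0, 9, 0, 0, 0, 0], [0, 0, 0, 0, 0, 0], [0, 0, 0, 0, 0, 0], [0, 0, 0, 0, 0, 0]],
])

```text
time_s: 9.7
eef_pos: [0.5486, -0.2575, 0.0303]
eef_rot: [0.701, -0.093, 0.098, -0.7]
force: [-1.4, -0.3, 0.6]
opening: 1.001
```

```bash
python3 - <<'E'
from h import *
st()
plan([.5445,-.2563,.025],tgtR(),step=15)
E
```

```text
t 9.7 p [ 0.5486 -0.2575  0.0303] q [ 0.7012 -0.0929  0.0979 -0.7001] F [-1.4 -0.3  0.6] op 1.0012052510022773
j [ 0.481  0.817 -0.142  1.786  0.199  0.546 -0.058]
[[ 0.964  0.007  0.267]
 [-0.267 -0.002  0.964]
 [ 0.007 -1.    -0.001]]
[[[-4.3, 5.3, 0.1, 0.001, -0.002, 0.007], [0, 0, 0, 0, 0, 0], [0, 0, 0, 0, 0, 0], [0, 0, 0, 0, 0, 0], [0, 0, 0, 0, 0, 0]]]
```

jog_arm([
  [[-4, 5, 0, 0, 0, 0.007], [0, 0, 0, 0, 0, 0], [0, 0, 0, 0, 0, 0], [0, 0, 0, 0, 0, 0], [0, 0, 0, 0, 0, 0]],
], hand=30)

```text
time_s: 10.2
eef_pos: [0.5453, -0.2573, 0.0266]
eef_rot: [0.701, -0.095, 0.096, -0.7]
force: [0.1, 0.2, 0.6]
opening: 0.884
```

```bash
python3 - <<'E'
from h import *
st()
E
```

```text
t 10.2 p [ 0.5453 -0.2573  0.0266] q [ 0.7011 -0.0949  0.0964 -0.7001] F [0.1 0.2 0.6] op 0.8844188727827998
j [ 0.48   0.821 -0.14   1.79   0.201  0.541 -0.059]
[[ 0.963  0.002  0.268]
 [-0.268 -0.002  0.963]
 [ 0.002 -1.    -0.001]]
```

jog_arm([
  [[0, 0, 0, 0, 0, 0], [0, 0, 0, 0, 0, 0], [0, 0, 0, 0, 0, 0], [0, -20, 0, 0, 0, 0], [-5, -45, 0, 0, 0, 0]],
], hand=255)

```text
time_s: 10.7
eef_pos: [0.5365, -0.2541, 0.0872]
eef_rot: [-0.7, 0.099, -0.092, 0.701]
force: [0.2, 0.1, 0.0]
opening: 0.713
```

jog_arm([
  [[-12, -48, 5, 0, 0, 0], [-22, -44, 10, 0, 0, 0], [-20, -25, 35, 0, 0, 0], [-18, -10, 44, 0, 0, 0], [-16, 0, 46, 0, 0, 0]],
])

```text
time_s: 11.2
eef_pos: [0.4916, -0.1009, 0.2234]
eef_rot: [0.701, -0.1, 0.102, -0.699]
force: [1.7, 0.7, -0.4]
opening: 0.71
```

```bash
python3 - <<'E'
from h import *
st()
plan([.486,.1375,.23],tgtR(),step=46)
E
```

```text
t 11.2 p [ 0.4916 -0.1009  0.2234] q [ 0.7011 -0.1002  0.1016 -0.6987] F [ 1.7  0.7 -0.4] op 0.7102296628387644
j [ 0.297  0.417 -0.213  1.916  0.122  0.818 -0.268]
[[ 0.959  0.001  0.282]
 [-0.282 -0.004  0.959]
 [ 0.002 -1.    -0.003]]
[[[-12.1, -1.2, 37.9, 0.001, -0.003, 0], [-12, -1.2, 37.9, 0.001, -0.003, 0], [-11.9, -1.2, 37.9, 0.001, -0.003, 0], [-11.8, -1.2, 38, 0.001, -0.003, 0], [-11.7, -1.1, 38, 0.001, -0.003, 0]]]
[[[-11.6, -1.1, 38, 0.001, -0.003, 0], [0, 0, 0, 0, 0, 0], [0, 0, 0, 0, 0, 0], [0, 0, 0, 0, 0, 0], [0, 0, 0, 0, 0, 0]]]
```

jog_arm([
  [[-14, 0, 46, 0, 0, 0], [-14, 0, 46, 0, 0, 0], [-14, 0, 46, 0, 0, 0], [-14, 0, 44, 0, 0, 0], [-12, 8, 30, 0, 0, 0]],
])

```text
time_s: 11.7
eef_pos: [0.4855, 0.1323, 0.2174]
eef_rot: [0.7, -0.098, 0.104, -0.7]
force: [-0.3, -0.4, -0.2]
opening: 0.714
```

```bash
python3 - <<'E'
from h import *
st()
plan([.486,.1375,.16],tgtR(),step=46)
E
```

```text
t 11.7 p [0.4855 0.1323 0.2174] q [ 0.7002 -0.0977  0.1038 -0.6995] F [-0.3 -0.4 -0.2] op 0.7138029643757743
j [-0.153  0.427 -0.241  1.924  0.145  0.8   -0.76 ]
[[ 0.959  0.008  0.282]
 [-0.282 -0.002  0.959]
 [ 0.009 -1.     0.   ]]
[[[-0.7, 28.7, 2.6, -0, -0.009, 0.004], [-0.6, 28.7, 2.6, -0, -0.009, 0.004], [0, 0, 0, 0, 0, 0], [0, 0, 0, 0, 0, 0], [0, 0, 0, 0, 0, 0]]]
```

jog_arm([
  [[-1, 30, 3, 0, -0.009, 0.005], [0, 30, 2, 0, -0.009, 0.005], [0, 15, 0, 0, 0, 0], [0, 5, 0, 0, 0, 0], [0, 0, 0, 0, 0, 0]],
])

```text
time_s: 12.2
eef_pos: [0.4859, 0.1467, 0.1359]
eef_rot: [-0.7, 0.089, -0.09, 0.703]
force: [1.2, 0.2, 0.1]
opening: 0.705
```

```bash
python3 - <<'E'
from h import *
st()
c,K,T=snap('wrist','w8.png')
plan([.486,.1375,.128],tgtR(),step=15)
E
```

```text
t 12.2 p [0.4859 0.1467 0.1359] q [-0.6996  0.0889 -0.0899  0.7033] F [1.2 0.2 0.1] op 0.7050656987292003
j [-0.194  0.554 -0.22   1.993  0.195  0.61  -0.796]
[[ 0.968  0.002  0.251]
 [-0.251  0.005  0.968]
 [ 0.001 -1.     0.005]]
[[[2.4, 8.2, -9, -0.006, 0.015, 0.001], [0, 0, 0, 0, 0, 0], [0, 0, 0, 0, 0, 0], [0, 0, 0, 0, 0, 0], [0, 0, 0, 0, 0, 0]]]
```

View pics/w8.png

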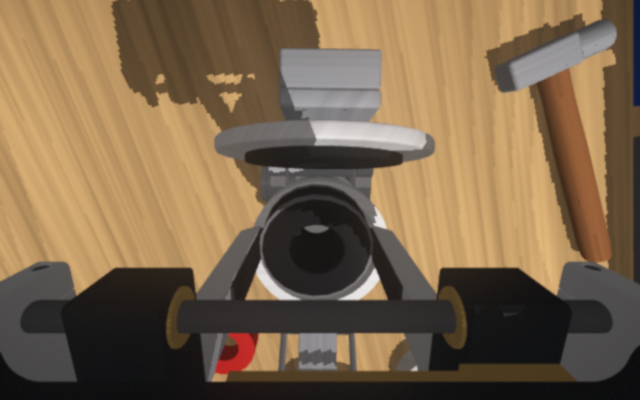

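jog_arm([
  [[1, -5, -7, -0.003, 0.008, 0], [1, 0, -2, -0.003, 0.007, 0], [0, 0, 0, 0, 0, 0], [0, 0, 0, 0, 0, 0], [0, 0, 0, 0, 0, 0]],
])

```text
time_s: 12.75
eef_pos: [0.4868, 0.1361, 0.1443]
eef_rot: [-0.7, 0.094, -0.098, 0.701]
force: [-0.4, -0.4, -1.0]
opening: 0.712
```

```bash
python3 - <<'E'
from h import *
st()
c,K,T=snap('wrist','w9.png')
plan([.486,.1375,.129],tgtR(),step=15)
E
```

```text
t 12.75 p [0.4868 0.1361 0.1443] q [-0.7003  0.0944 -0.0976  0.7008] F [-0.4 -0.4 -1. ] op 0.7120704631834136
j [-0.18   0.537 -0.216  1.993  0.191  0.626 -0.794]
[[ 0.963  0.005  0.269]
 [-0.269  0.     0.963]
 [ 0.004 -1.     0.001]]
[[[-0.6, 7.6, 0.5, -0.001, -0.002, 0.002], [-0.6, 7.6, 0.5, -0.001, -0.002, 0.002], [0, 0, 0, 0, 0, 0], [0, 0, 0, 0, 0, 0], [0, 0, 0, 0, 0, 0]]]
```

View pics/w9.png

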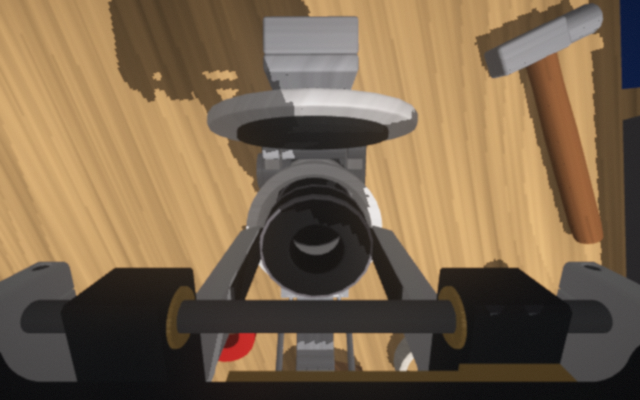

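Good alignment; ring level. Lower.

jog_arm([
  [[-0.5, 8, 0.5, 0, 0, 0.003], [-0.5, 8, 0.5, 0, 0, 0], [0, 2, 0, 0, 0, 0], [0, 0, 0, 0, 0, 0], [0, 0, 0, 0, 0, 0]],
])

```text
time_s: 13.3
eef_pos: [0.4854, 0.1377, 0.1238]
eef_rot: [-0.7, 0.096, -0.096, 0.701]
force: [0.8, -0.2, -0.1]
opening: 0.71
```

```bash
python3 - <<'E'
from h import *
st()
E
```

```text
t 13.3 p [0.4854 0.1377 0.1238] q [-0.7004  0.0959 -0.0956  0.7008] F [ 0.8 -0.2 -0.1] op 0.7104462681310207
j [-0.19   0.571 -0.206  2.008  0.202  0.582 -0.805]
[[ 0.963 -0.     0.268]
 [-0.268  0.001  0.963]
 [-0.001 -1.     0.   ]]
```

jog_arm([
  [[0.3, -5, 0, 0, 0, 0], [0, 0, 0, 0, 0, 0], [0, 0, 0, 0, 0, 0], [0, 0, 0, 0, 0, 0], [0, 0, 0, 0, 0, 0]],
])

```text
time_s: 13.8
eef_pos: [0.4863, 0.1379, 0.1299]
eef_rot: [-0.7, 0.095, -0.096, 0.701]
force: [-0.5, 0.3, -0.4]
opening: 0.709
```

jog_arm([
  [[0, 0, 0, 0, 0, 0], [0, 0, 0, 0, 0, 0], [0, 0, 0, 0, 0, 0], [0, -10, 0, 0, 0, 0], [0, -35, 0, 0, 0, 0]],
], hand=0)

```text
time_s: 14.3
eef_pos: [0.4836, 0.1369, 0.1732]
eef_rot: [0.701, -0.098, 0.093, -0.7]
force: [0.7, 0.1, -0.2]
opening: 0.999
```

```bash
python3 - <<'E'
from h import *
st()
c,K,T=snap('wrist','w10.png')
a=cv2.resize(c[140:290,240:400],None,fx=4,fy=4,interpolation=cv2.INTER_CUBIC);cv2.imwrite('pics/w10c.png',a[:,:,::-1])
E
```

```text
t 14.3 p [0.4836 0.1369 0.1732] q [ 0.7014 -0.0979  0.0933 -0.6998] F [ 0.7  0.1 -0.2] op 0.9991753394767026
j [-0.167  0.495 -0.235  1.962  0.169  0.71  -0.775]
[[ 0.963 -0.007  0.268]
 [-0.268 -0.001  0.963]
 [-0.006 -1.    -0.003]]
```

View pics/w10c.png

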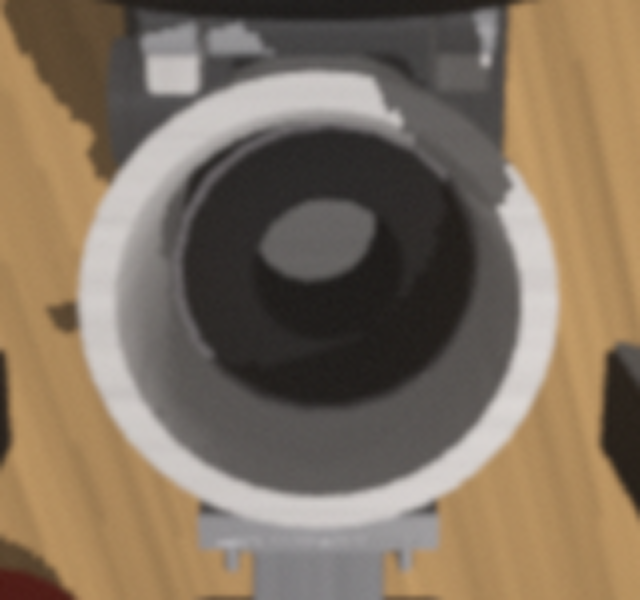

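jog_arm([
  [[0, -40, -15, 0, 0, 0], [2, -10, -46, 0, 0, 0], [3, 0, -48, 0, 0, 0], [3, 0, -48, 0, 0, 0], [3, 15, -40, 0, 0, 0]],
])

```text
time_s: 14.85
eef_pos: [0.4516, -0.0524, 0.2225]
eef_rot: [-0.698, 0.083, -0.098, 0.705]
force: [0.2, -0.8, -1.1]
opening: 0.999
```

```bash
python3 - <<'E'
from h import *
st()
c,K,T=snap('wrist','w11.png')
plan([.4345,-.112,.15],tgtR(),step=45)
E
```

```text
t 14.85 p [ 0.4516 -0.0524  0.2225] q [-0.6979  0.0828 -0.0981  0.7045] F [ 0.2 -0.8 -1.1] op 0.9994252590061232
j [ 0.241  0.345 -0.239  2.049  0.109  0.737 -0.32 ]
[[ 0.967  0.023  0.254]
 [-0.254  0.006  0.967]
 [ 0.02  -1.     0.012]]
[[[0, 34.6, -27.2, -0.003, 0.002, 0.007], [0.3, 34.7, -27.1, -0.003, 0.002, 0.007], [0, 0, 0, 0, 0, 0], [0, 0, 0, 0, 0, 0], [0, 0, 0, 0, 0, 0]]]
```

View pics/w11.png

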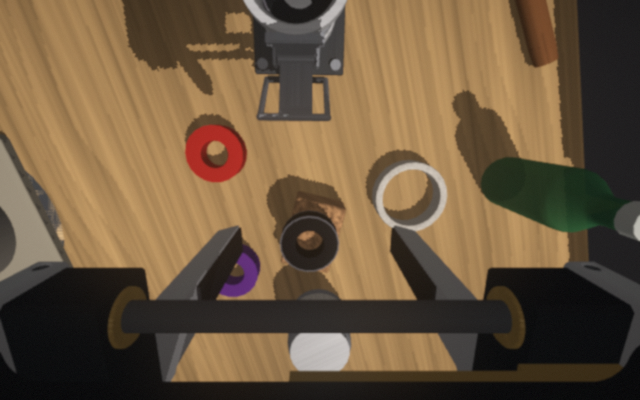

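```bash
python3 - <<'E'
from h import *
c,K,T=load('w11.png')
print(onz(K,T,310,243,.064))
st();plan([.434,-.112,.085],tgtR(),step=45)
E
```

```text
[ 0.43233094 -0.11067868  0.064     ]
t 14.9 p [ 0.4477 -0.0597  0.2195] q [-0.6993  0.0884 -0.0987  0.7024] F [-2.  -5.5 -1.3] op 1.0029472611787331
j [ 0.248  0.348 -0.231  2.054  0.112  0.736 -0.317]
[[ 0.965  0.015  0.262]
 [-0.262  0.002  0.965]
 [ 0.014 -1.     0.006]]
[[[-0.3, 33.5, -13.7, -0.002, 0.001, 0.003], [-0.2, 33.6, -13.7, -0.002, 0.001, 0.003], [-0.1, 33.6, -13.6, -0.002, 0.001, 0.003], [0, 33.6, -13.6, -0.002, 0.001, 0.003], [0, 0, 0, 0, 0, 0]]]
```

jog_arm([
  [[0, 35, -20, 0, 0, 0.004], [0, 40, -20, 0, 0, 0.004], [0, 40, -12, 0, 0, 0.004], [0, 15, 0, 0, 0, 0], [0, 0, 0, 0, 0, 0]],
])

```text
time_s: 15.4
eef_pos: [0.4387, -0.1153, 0.0892]
eef_rot: [-0.699, 0.092, -0.101, 0.702]
force: [0.6, 0.5, -0.0]
opening: 0.998
```

```bash
python3 - <<'E'
from h import *
st();plan([.433,-.1115,.066],tgtR(),step=45)
E
```

```text
t 15.4 p [ 0.4387 -0.1153  0.0892] q [-0.6988  0.092  -0.1012  0.7021] F [ 0.6  0.5 -0. ] op 0.9981991718139693
j [ 0.305  0.579 -0.151  2.177  0.206  0.386 -0.286]
[[ 0.963  0.014  0.271]
 [-0.271  0.003  0.963]
 [ 0.012 -1.     0.006]]
[[[-6.8, 23.1, 2, -0.006, -0.005, 0.012], [0, 0, 0, 0, 0, 0], [0, 0, 0, 0, 0, 0], [0, 0, 0, 0, 0, 0], [0, 0, 0, 0, 0, 0]]]
```

jog_arm([
  [[-6, 12, 2, -0.003, -0.005, 0.007], [-2, 10, 1, -0.003, 0, 0.005], [0, 0, 0, 0, 0, 0], [0, 0, 0, 0, 0, 0], [0, 0, 0, 0, 0, 0]],
], hand=10)

```text
time_s: 15.9
eef_pos: [0.436, -0.1094, 0.0702]
eef_rot: [-0.701, 0.092, -0.097, 0.701]
force: [0.9, -0.1, -0.9]
opening: 0.96
```

```bash
python3 - <<'E'
from h import *
st();plan([.433,-.1115,.066],tgtR(),step=45)
E
```

```text
t 15.9 p [ 0.436  -0.1094  0.0702] q [-0.7007  0.0918 -0.0968  0.7008] F [ 0.9 -0.1 -0.9] op 0.9595999170622731
j [ 0.272  0.615 -0.126  2.195  0.221  0.336 -0.308]
[[ 0.964  0.007  0.264]
 [-0.264 -0.001  0.964]
 [ 0.007 -1.     0.001]]
[[[-2.4, 4.2, -2.8, -0.001, 0.001, 0.007], [0, 0, 0, 0, 0, 0], [0, 0, 0, 0, 0, 0], [0, 0, 0, 0, 0, 0], [0, 0, 0, 0, 0, 0]]]
```

jog_arm([
  [[-2.5, 4, -2.5, 0, 0, 0.007], [0, 0, 0, 0, 0, 0], [0, 0, 0, 0, 0, 0], [0, 0, 0, 0, 0, 0], [0, 0, 0, 0, 0, 0]],
], hand=30)

```text
time_s: 16.4
eef_pos: [0.4339, -0.1119, 0.0673]
eef_rot: [-0.7, 0.094, -0.096, 0.701]
force: [0.8, 1.1, 0.1]
opening: 0.888
```

jog_arm([
  [[0, 0, 0, 0, 0, 0], [0, 0, 0, 0, 0, 0], [0, 0, 0, 0, 0, 0], [0, -20, 0, 0, 0, 0], [0, -45, 0, 0, 0, 0]],
], hand=255)

```text
time_s: 16.9
eef_pos: [0.4299, -0.111, 0.1294]
eef_rot: [-0.7, 0.097, -0.091, 0.701]
force: [1.1, -0.3, -0.2]
opening: 0.71
```

```bash
python3 - <<'E'
from h import *
st();plan([.486,.1375,.23],tgtR(),step=45)
snap('wrist','w12.png')
E
```

```text
t 16.9 p [ 0.4299 -0.111   0.1294] q [-0.7002  0.0974 -0.0911  0.7014] F [ 1.1 -0.3 -0.2] op 0.709656057516107
j [ 0.325  0.5   -0.188  2.15   0.18   0.515 -0.266]
[[ 0.964 -0.009  0.264]
 [-0.264  0.003  0.964]
 [-0.009 -1.     0.001]]
[[[-1.8, -14.3, 36.4, -0, 0, -0.001], [-1.8, -14.3, 36.4, -0, 0, -0.001], [-1.8, -14.3, 36.4, -0, 0, -0.001], [-1.8, -14.3, 36.4, -0, 0, -0.001], [-1.7, -14.4, 36.4, -0, 0, -0.001]]]
[[[-1.7, -14.4, 36.4, -0, 0, -0.001], [-1.7, -14.4, 36.3, -0, 0, -0.001], [0, 0, 0, 0, 0, 0], [0, 0, 0, 0, 0, 0], [0, 0, 0, 0, 0, 0]]]
```

View pics/w12.png

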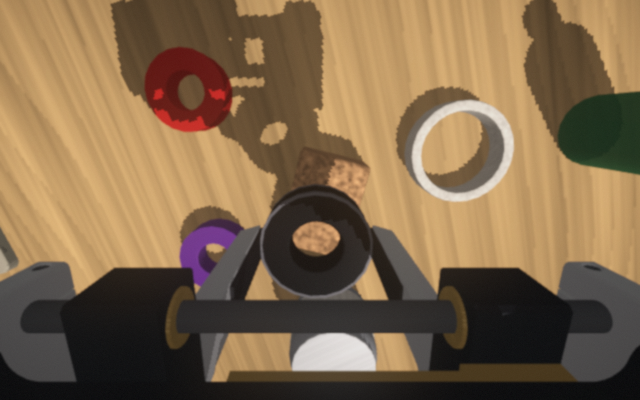

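jog_arm([
  [[0, -45, 10, 0, 0, 0], [-2, -35, 30, 0, 0, 0], [-2, -18, 44, 0, 0, 0], [-2, 0, 46, 0, 0, 0], [-2, 0, 46, 0, 0, 0]],
])

```text
time_s: 17.45
eef_pos: [0.475, 0.0574, 0.2388]
eef_rot: [0.7, -0.097, 0.103, -0.7]
force: [1.2, -0.5, -0.6]
opening: 0.713
```

```bash
python3 - <<'E'
from h import *
st();plan([.486,.1375,.21],tgtR(),step=45)
E
```

```text
t 17.45 p [0.475  0.0574 0.2388] q [ 0.7003 -0.0973  0.1034 -0.6996] F [ 1.2 -0.5 -0.6] op 0.7127921496964731
j [ 0.012  0.364 -0.261  1.958  0.131  0.827 -0.605]
[[ 0.96   0.008  0.281]
 [-0.281 -0.002  0.96 ]
 [ 0.009 -1.     0.   ]]
[[[-6.1, 14.4, 40, -0, -0.008, 0.004], [-5.7, 14.4, 40, -0, -0.008, 0.004], [0, 0, 0, 0, 0, 0], [0, 0, 0, 0, 0, 0], [0, 0, 0, 0, 0, 0]]]
```

jog_arm([
  [[-6, 5, 40, 0, -0.008, 0.004], [-6, 15, 30, 0, -0.008, 0.004], [0, 25, 4, 0, 0, 0], [0, 20, 0, 0, 0, 0], [0, 5, 0, 0, 0, 0]],
])

```text
time_s: 17.95
eef_pos: [0.4865, 0.1456, 0.1683]
eef_rot: [-0.698, 0.087, -0.093, 0.704]
force: [-0.8, -0.9, 0.3]
opening: 0.715
```

```bash
python3 - <<'E'
from h import *
st();plan([.486,.1375,.145],tgtR(),step=45)
E
```

```text
t 17.95 p [0.4865 0.1456 0.1683] q [-0.6985  0.0873 -0.0927  0.7042] F [-0.8 -0.9  0.3] op 0.7151959568669929
j [-0.166  0.503 -0.255  1.969  0.189  0.681 -0.792]
[[ 0.968  0.009  0.252]
 [-0.253  0.007  0.968]
 [ 0.007 -1.     0.009]]
[[[1.4, 23.3, -8.2, -0.009, 0.014, 0.007], [0, 0, 0, 0, 0, 0], [0, 0, 0, 0, 0, 0], [0, 0, 0, 0, 0, 0], [0, 0, 0, 0, 0, 0]]]
```

jog_arm([
  [[1, 10, -7, -0.004, 0.007, 0.003], [1, 8, -1, -0.004, 0.007, 0.003], [0, 2, 0, 0, 0, 0], [0, 0, 0, 0, 0, 0], [0, 0, 0, 0, 0, 0]],
])

```text
time_s: 18.45
eef_pos: [0.4874, 0.1349, 0.1477]
eef_rot: [0.701, -0.096, 0.097, -0.7]
force: [0.5, 1.4, 0.1]
opening: 0.716
```

```bash
python3 - <<'E'
from h import *
st();plan([.486,.1375,.129],tgtR(),step=10)
E
```

```text
t 18.45 p [0.4874 0.1349 0.1477] q [ 0.7006 -0.096   0.097  -0.7004] F [0.5 1.4 0.1] op 0.7162545271573553
j [-0.163  0.535 -0.237  1.986  0.202  0.642 -0.804]
[[ 0.963  0.001  0.27 ]
 [-0.27  -0.     0.963]
 [ 0.001 -1.    -0.   ]]
[[[-1, 9.3, 1.1, 0, -0.003, 0.001], [-1, 9.3, 1.1, 0, -0.003, 0.001], [0, 0, 0, 0, 0, 0], [0, 0, 0, 0, 0, 0], [0, 0, 0, 0, 0, 0]]]
```

jog_arm([
  [[-1, 8, 1.5, 0, -0.003, 0], [-0.5, 8, 1, 0, 0, 0], [0, 0, 0, 0, 0, 0], [0, 0, 0, 0, 0, 0], [0, 0, 0, 0, 0, 0]],
])

```text
time_s: 18.95
eef_pos: [0.4872, 0.1382, 0.1312]
eef_rot: [-0.7, 0.094, -0.096, 0.701]
force: [-0.3, -0.8, -0.3]
opening: 0.716
```

```bash
python3 - <<'E'
from h import *
st();plan([.486,.1375,.129],tgtR(),step=10)
E
```

```text
t 18.95 p [0.4872 0.1382 0.1312] q [-0.7004  0.0942 -0.0965  0.7009] F [-0.3 -0.8 -0.3] op 0.7160146702578616
j [-0.177  0.561 -0.227  2.     0.215  0.6   -0.818]
[[ 0.964  0.003  0.267]
 [-0.267  0.     0.964]
 [ 0.003 -1.     0.001]]
[[[-1, 2.2, -1, -0.001, -0.002, 0.003], [0, 0, 0, 0, 0, 0], [0, 0, 0, 0, 0, 0], [0, 0, 0, 0, 0, 0], [0, 0, 0, 0, 0, 0]]]
```

jog_arm([
  [[-1, 2, -0.7, 0, 0, 0.003], [0, 0, 0, 0, 0, 0], [0, 0, 0, 0, 0, 0], [0, 0, 0, 0, 0, 0], [0, 0, 0, 0, 0, 0]],
])

```text
time_s: 19.45
eef_pos: [0.4863, 0.1378, 0.1294]
eef_rot: [-0.7, 0.095, -0.096, 0.701]
force: [0.6, 0.3, -0.1]
opening: 0.711
```

jog_arm([
  [[0, 0, 0, 0, 0, 0], [0, 0, 0, 0, 0, 0], [0, 0, 0, 0, 0, 0], [0, -10, 0, 0, 0, 0], [0, -35, 0, 0, 0, 0]],
], hand=0)

```text
time_s: 19.95
eef_pos: [0.4838, 0.1369, 0.1729]
eef_rot: [0.701, -0.098, 0.093, -0.7]
force: [-0.0, 0.1, 0.1]
opening: 0.997
```

```bash
python3 - <<'E'
from h import *
st()
c,K,T=snap('wrist','w13.png')
a=cv2.resize(c[140:290,240:400],None,fx=4,fy=4,interpolation=cv2.INTER_CUBIC);cv2.imwrite('pics/w13c.png',a[:,:,::-1])
E
```

```text
t 19.95 p [0.4838 0.1369 0.1729] q [ 0.7013 -0.0975  0.0931 -0.7   ] F [-0.   0.1  0.1] op 0.997091039768546
j [-0.153  0.497 -0.255  1.962  0.183  0.711 -0.788]
[[ 0.964 -0.006  0.267]
 [-0.267 -0.001  0.964]
 [-0.006 -1.    -0.003]]
```

View pics/w13c.png

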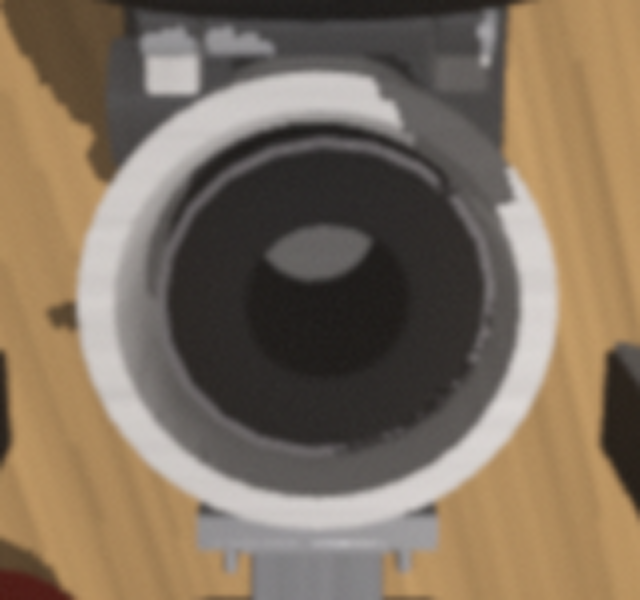

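jog_arm([
  [[0, -50, 0, 0, 0, 0], [0, -45, 5, 0, 0, 0], [0, -5, 40, 0, 0, 0], [0, 0, 45, 0, 0, 0], [0, 0, 45, 0, 0, 0]],
], hand=255)

```text
time_s: 20.5
eef_pos: [0.5269, 0.2642, 0.2861]
eef_rot: [-0.699, 0.095, -0.105, 0.701]
force: [1.4, -0.2, -0.0]
opening: 0.612
```

```bash
cat >> h.py <<'E'
M=np.array([.4858,.1375]); EX=np.array([.265,.9642])
def can(a,z,b=0): # along ex from mouth axis (m), height; b along canister y
    p=M+EX*a+np.array([-EX[1],EX[0]])*b; return np.array([p[0],p[1],z])
def tocan(p):
    d=np.array(p[:2])-M; return np.round([d@EX,p[2],d@np.array([-EX[1],EX[0]])],4)
E
python3 - <<'E'
from h import *
s=st();print(tocan(s['eef_pos']))
c,K,T=snap('wrist','w14.png')
snap('scene','s14.png');snap('top','t14.png')
plan(can(.141,.27),tgtR(),step=45)
plan(can(.141,.185),tgtR(),step=45)
d,K,T=load('w11.png')
a=cv2.resize(d[60:130,240:350],None,fx=7,fy=7,interpolation=cv2.INTER_CUBIC);cv2.imwrite('pics/w11c.png',a[:,:,::-1])
E
```

```text
t 20.5 p [0.5269 0.2642 0.2861] q [-0.6987  0.0953 -0.1048  0.7012] F [ 1.4 -0.2 -0. ] op 0.6124020151274816
j [-0.327  0.478 -0.291  1.613  0.159  1.061 -0.947]
[[ 0.96   0.014  0.28 ]
 [-0.28   0.002  0.96 ]
 [ 0.013 -1.     0.005]]
[ 0.1331  0.2861 -0.006 ]
[[[-4, 14.5, 5.5, -0.006, -0.008, 0.01], [0, 0, 0, 0, 0, 0], [0, 0, 0, 0, 0, 0], [0, 0, 0, 0, 0, 0], [0, 0, 0, 0, 0, 0]]]
[[[-1.6, 33.2, 1.7, -0.002, -0.003, 0.003], [-1.5, 33.2, 1.7, -0.002, -0.003, 0.003], [-1.4, 33.2, 1.8, -0.002, -0.003, 0.003], [0, 0, 0, 0, 0, 0], [0, 0, 0, 0, 0, 0]]]
```

View pics/w11c.png

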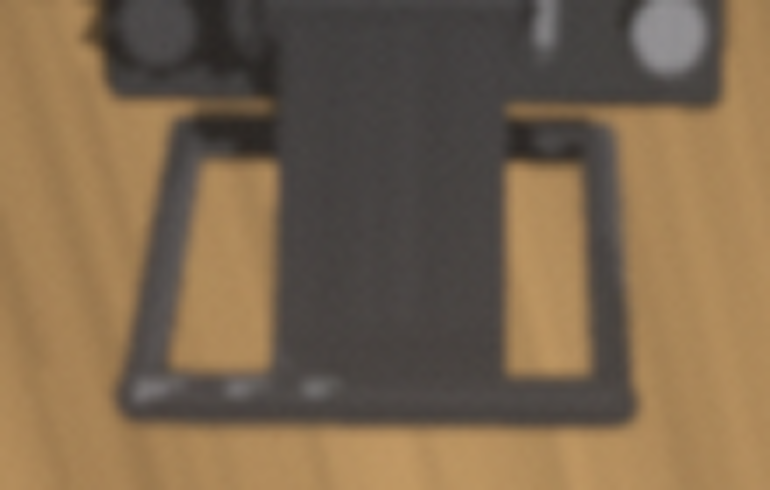

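View pics/s14.png

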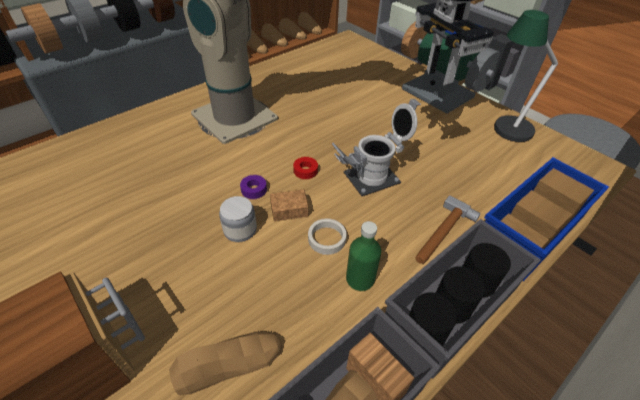

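```bash
python3 - <<'E'
from h import *
d,K,T=load('w11.png')
def atw(u1,v1,u2,v2,w):
    o,d1=ray(K,T,u1,v1);_,d2=ray(K,T,u2,v2);k=w/np.linalg.norm(d1-d2)
    return tocan(o+d1*k),tocan(o+d2*k)
f=lambda u,v:(240+(u+.5)/7-.5,60+(v+.5)/7-.5)
print('bar',atw(*f(120,400),*f(635,402),.060))
print('pin',atw(*f(172,137),*f(618,137),.060))
print('lever end',atw(*f(275,375),*f(505,375),.030))
print('lever root',atw(*f(285,100),*f(507,100),.030))
for z in (.11,.12,.13,.14,.15): print(z,tocan(onz(K,T,*f(377,400),z)))
s,K,T=load('s14.png')
a=cv2.resize(s[125:205,325:425],None,fx=7,fy=7,interpolation=cv2.INTER_CUBIC);cv2.imwrite('pics/s14c.png',a[:,:,::-1])
E
```

```text
bar (array([-0.1157,  0.1325,  0.0303]), array([-0.1152,  0.1337, -0.0297]))
pin (array([-0.0805,  0.0844,  0.0303]), array([-0.0798,  0.0855, -0.0297]))
lever end (array([-0.1117,  0.1014,  0.0153]), array([-0.1113,  0.1019, -0.0147]))
lever root (array([-0.0753,  0.0821,  0.0152]), array([-0.0749,  0.0827, -0.0147]))
0.11 [-0.1149  0.11    0.0016]
0.12 [-0.1151  0.12    0.001 ]
0.13 [-0.1153  0.13    0.0005]
0.14 [-0.1155  0.14   -0.    ]
0.15 [-0.1157  0.15   -0.0005]
```

View pics/s14c.png

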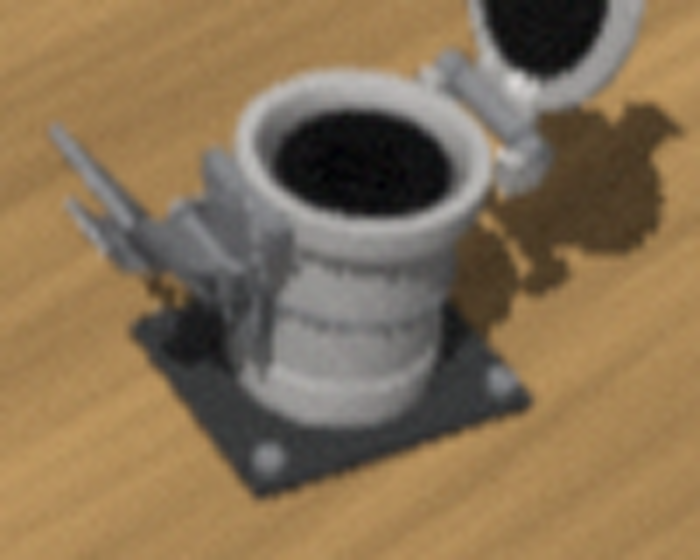

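jog_arm([
  [[-2, 25, 3, -0.003, -0.004, 0.005], [-2, 25, 3, -0.003, -0.004, 0.005], [-2, 25, 1, 0, 0, 0.003], [-1, 15, 0, 0, 0, 0], [0, 5, 0, 0, 0, 0]],
])

```text
time_s: 21.15
eef_pos: [0.5218, 0.2697, 0.1897]
eef_rot: [0.701, -0.096, 0.097, -0.7]
force: [-0.2, 0.8, -0.5]
opening: 0.057
```

```bash
python3 - <<'E'
from h import *
s=st();print(tocan(s['eef_pos']))
snap('wrist','w15.png')
E
```

```text
t 21.15 p [0.5218 0.2697 0.1897] q [ 0.7012 -0.0961  0.0966 -0.6998] F [-0.2  0.8 -0.5] op 0.05748651217008094
j [-0.351  0.583 -0.273  1.725  0.2    0.862 -0.985]
[[ 0.963  0.001  0.27 ]
 [-0.27  -0.002  0.963]
 [ 0.001 -1.    -0.002]]
[0.137  0.1897 0.0003]
```

View pics/w15.png

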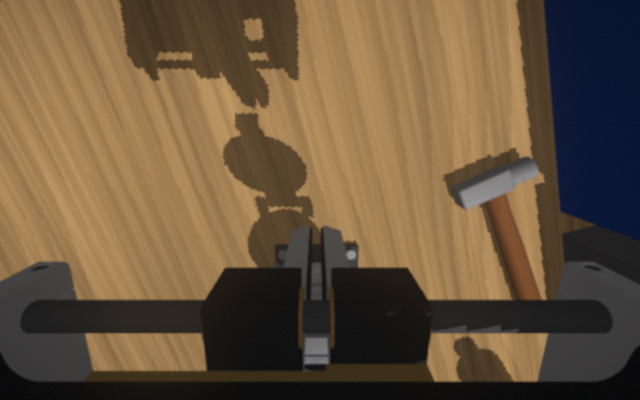

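jog_arm([
  [[0, 4, -38, 0, 0, 0], [0, 2, -15, 0, 0, 0], [0, 0, -14, 0, 0, 0], [0, 0, -14, 0, 0, 0], [0, 0, -14, 0, 0, 0]],
])

```text
time_s: 21.7
eef_pos: [0.4984, 0.1787, 0.1874]
eef_rot: [-0.698, 0.093, -0.099, 0.703]
force: [0.3, 1.8, -2.1]
opening: 0.002
```

```bash
python3 - <<'E'
from h import *
s=st();print(tocan(s['eef_pos']))
c,_,_=snap('scene','s16.png')
a=cv2.resize(c[60:205,305:450],None,fx=4,fy=4,interpolation=cv2.INTER_CUBIC);cv2.imwrite('pics/s16c.png',a[:,:,::-1])
E
```

```text
t 21.7 p [0.4984 0.1787 0.1874] q [-0.6982  0.0929 -0.0987  0.7029] F [ 0.3  1.8 -2.1] op 0.002028466584517575
j [-0.201  0.505 -0.284  1.893  0.196  0.76  -0.865]
[[ 0.963  0.009  0.268]
 [-0.269  0.006  0.963]
 [ 0.007 -1.     0.008]]
[ 0.0431  0.1874 -0.0013]
```

View pics/s16c.png

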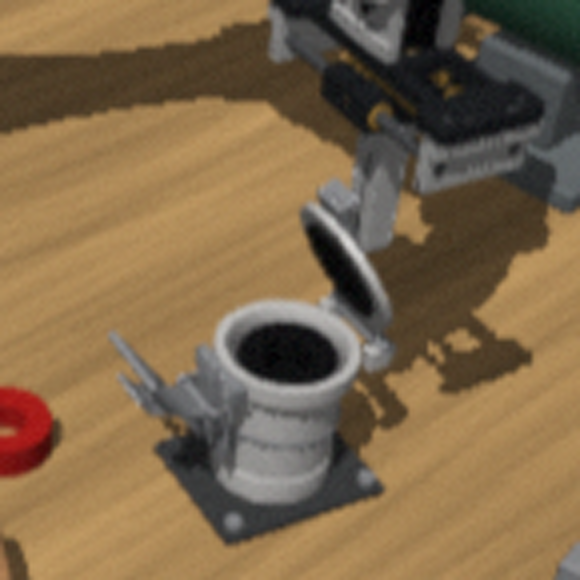

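jog_arm([
  [[0, 6, -8, 0, 0, 0.003], [0, 8, -8, 0, 0, 0.003], [0, 9, -8, 0, 0, 0], [0, 10, -7, 0, 0, 0], [0, 10, -5, 0, 0, 0]],
])

```text
time_s: 22.25
eef_pos: [0.489, 0.1391, 0.1425]
eef_rot: [-0.698, 0.095, -0.098, 0.703]
force: [1.1, 1.2, 0.8]
opening: 0.003
```

```bash
python3 - <<'E'
from h import *
s=st();print(tocan(s['eef_pos']))
E
```

```text
t 22.25 p [0.489  0.1391 0.1425] q [-0.6982  0.095  -0.098   0.7027] F [1.1 1.2 0.8] op 0.0033795976178253545
j [-0.148  0.546 -0.263  1.988  0.226  0.628 -0.832]
[[ 0.963  0.005  0.27 ]
 [-0.27   0.006  0.963]
 [ 0.003 -1.     0.007]]
[ 0.0024  0.1425 -0.0027]
```

jog_arm([
  [[0, 5, 0, 0, 0, 0], [0, 4, 0, 0, 0, 0], [0, 4, 0, 0, 0, 0], [0, 2, 0, 0, 0, 0], [0, 2, 0, 0, 0, 0]],
])

```text
time_s: 22.75
eef_pos: [0.4879, 0.1373, 0.1321]
eef_rot: [-0.7, 0.095, -0.098, 0.701]
force: [-4.0, -2.3, 15.8]
opening: 0.003
```

```bash
python3 - <<'E'
from h import *
s=st();print(tocan(s['eef_pos']))
c,_,_=snap('scene','s17.png')
a=cv2.resize(c[60:205,305:450],None,fx=4,fy=4,interpolation=cv2.INTER_CUBIC);cv2.imwrite('pics/s17c.png',a[:,:,::-1])
E
```

```text
t 22.75 p [0.4879 0.1373 0.1321] q [-0.7003  0.095  -0.0983  0.7007] F [-4.  -2.3 15.8] op 0.002526826098922148
j [-0.158  0.561 -0.252  1.999  0.238  0.605 -0.843]
[[ 0.963  0.005  0.271]
 [-0.271 -0.     0.963]
 [ 0.004 -1.     0.001]]
[ 0.0004  0.1321 -0.002 ]
```

View pics/s17c.png

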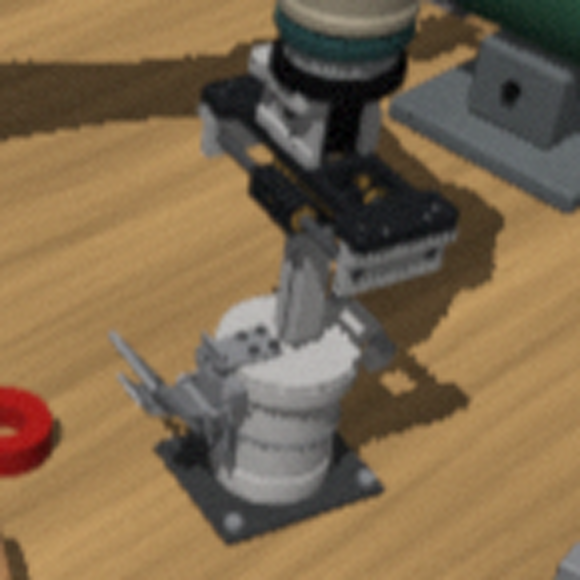

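jog_arm([
  [[0, -45, 0, 0, 0, 0], [0, -20, -30, 0, 0, 0], [0, 0, -45, 0, 0, 0], [0, 0, -45, 0, 0, 0], [0, 0, -25, 0, 0, 0]],
])

```text
time_s: 23.3
eef_pos: [0.4501, -0.0001, 0.1991]
eef_rot: [-0.7, 0.089, -0.095, 0.702]
force: [-0.4, 0.3, 0.0]
opening: 0.003
```

```bash
python3 - <<'E'
from h import *
s=st();print(tocan(s['eef_pos']))
plan(can(-.142,.139),tgtR(),step=45)
snap('wrist','w18.png')
E
```

```text
t 23.3 p [ 4.501e-01 -1.000e-04  1.991e-01] q [-0.6999  0.0891 -0.0949  0.7023] F [-0.4  0.3  0. ] op 0.003174439476186347
j [ 0.165  0.386 -0.303  2.076  0.174  0.694 -0.511]
[[ 0.966  0.009  0.258]
 [-0.258  0.002  0.966]
 [ 0.008 -1.     0.005]]
[-0.1422  0.1991 -0.0021]
[[[-1.3, 30, -0, -0.002, 0.004, 0.004], [-1.1, 30, 0, -0.002, 0.004, 0.004], [0, 0, 0, 0, 0, 0], [0, 0, 0, 0, 0, 0], [0, 0, 0, 0, 0, 0]]]
```

View pics/w18.png

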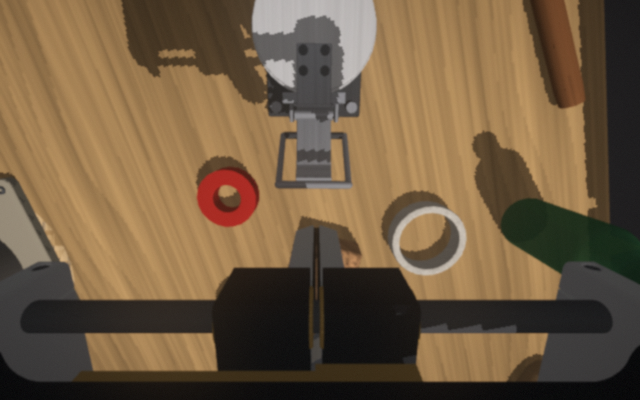

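jog_arm([
  [[-1, 28, 0, 0, 0.003, 0.004], [-1, 22, 0, 0, 0, 0], [0, 7, 0, 0, 0, 0], [0, 0, 0, 0, 0, 0], [0, 0, 0, 0, 0, 0]],
])

```text
time_s: 23.85
eef_pos: [0.4485, -0.0044, 0.1408]
eef_rot: [-0.7, 0.094, -0.098, 0.701]
force: [-0.4, 0.1, 1.1]
opening: 0.003
```

```bash
python3 - <<'E'
from h import *
s=st();print(tocan(s['eef_pos']))
snap('wrist','w19.png')
c,_,_=snap('scene','s19.png')
a=cv2.resize(c[60:205,285:430],None,fx=4,fy=4,interpolation=cv2.INTER_CUBIC);cv2.imwrite('pics/s19c.png',a[:,:,::-1])
E
```

```text
t 23.85 p [ 0.4485 -0.0044  0.1408] q [-0.7001  0.0938 -0.0975  0.7011] F [-0.4  0.1  1.1] op 0.0025195618909424756
j [ 0.133  0.483 -0.257  2.14   0.232  0.539 -0.568]
[[ 0.963  0.005  0.268]
 [-0.268  0.001  0.963]
 [ 0.005 -1.     0.002]]
[-0.1467  0.1408 -0.0017]
```

View pics/s19c.png

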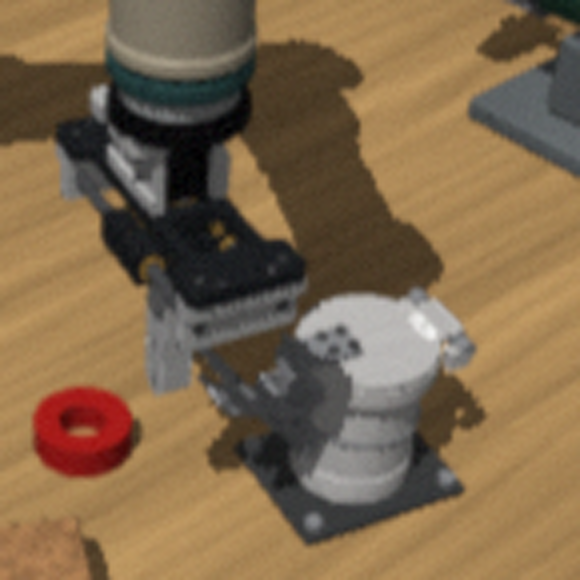

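View pics/w19.png

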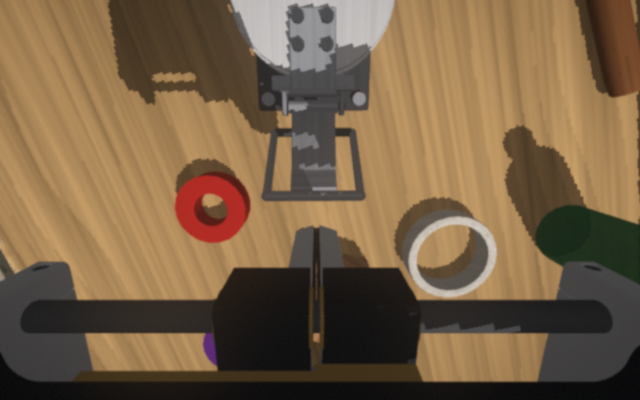

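jog_arm([
  [[0, 1, 18, 0, 0, 0], [0, 0, 11, 0, 0, 0], [0, 0, 11, 0, 0, 0], [0, 0, 11, 0, 0, 0], [0, 0, 8, 0, 0, 0]],
])

```text
time_s: 24.45
eef_pos: [0.4671, 0.0544, 0.1428]
eef_rot: [-0.7, 0.092, -0.1, 0.701]
force: [0.5, 0.3, -0.1]
opening: 0.002
```

```bash
python3 - <<'E'
from h import *
s=st();print(tocan(s['eef_pos']))
snap('wrist','w20.png')
c,_,_=snap('scene','s20.png')
a=cv2.resize(c[60:205,285:430],None,fx=4,fy=4,interpolation=cv2.INTER_CUBIC);cv2.imwrite('pics/s20c.png',a[:,:,::-1])
E
```

```text
t 24.45 p [0.4671 0.0544 0.1428] q [-0.7     0.0924 -0.1002  0.7011] F [ 0.5  0.3 -0.1] op 0.0015290326371149264
j [-2.00e-03  5.00e-01 -2.47e-01  2.09e+00  2.25e-01  5.66e-01 -6.83e-01]
[[ 0.963  0.011  0.27 ]
 [-0.27   0.     0.963]
 [ 0.011 -1.     0.003]]
[-0.085   0.1428 -0.004 ]
```

View pics/s20c.png

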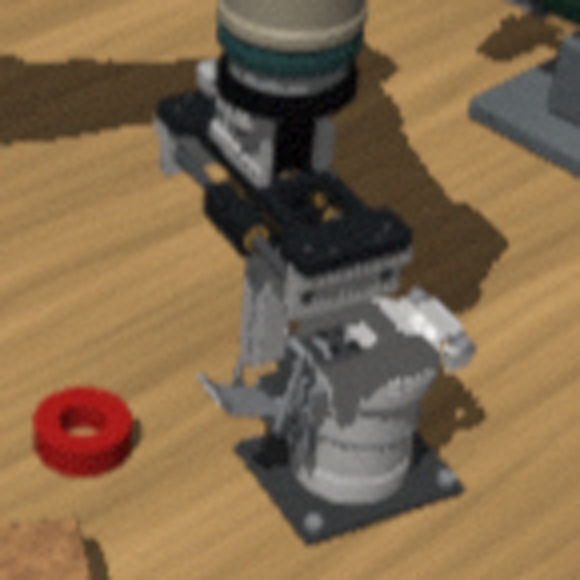

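View pics/w20.png

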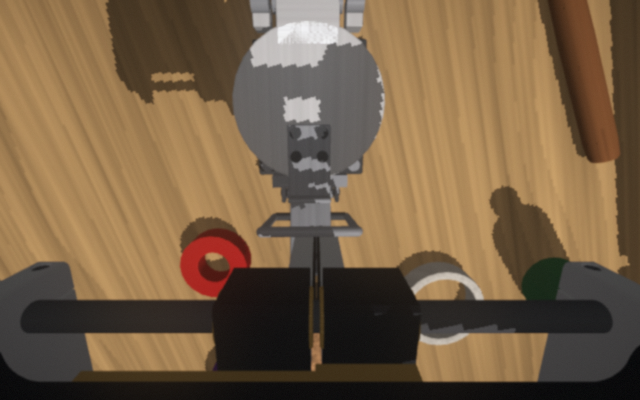

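jog_arm([
  [[0, -2, 6, 0, 0, 0], [0, -2, 6, 0, 0, 0], [0, 0, 2, 0, 0, 0], [0, 0, 0, 0, 0, 0], [0, 0, 0, 0, 0, 0]],
])

```text
time_s: 25.05
eef_pos: [0.4707, 0.0683, 0.147]
eef_rot: [-0.7, 0.093, -0.1, 0.701]
force: [-0.3, 0.4, -0.0]
opening: 0.003
```

```bash
python3 - <<'E'
from h import *
s=st();print(tocan(s['eef_pos']))
snap('wrist','w21.png')
E
```

```text
t 25.05 p [0.4707 0.0683 0.147 ] q [-0.7002  0.0927 -0.0999  0.7008] F [-0.3  0.4 -0. ] op 0.003448333793857157
j [-0.029  0.499 -0.248  2.071  0.22   0.586 -0.704]
[[ 0.963  0.01   0.27 ]
 [-0.27  -0.001  0.963]
 [ 0.01  -1.     0.002]]
[-0.0708  0.147  -0.0038]
```

View pics/w21.png

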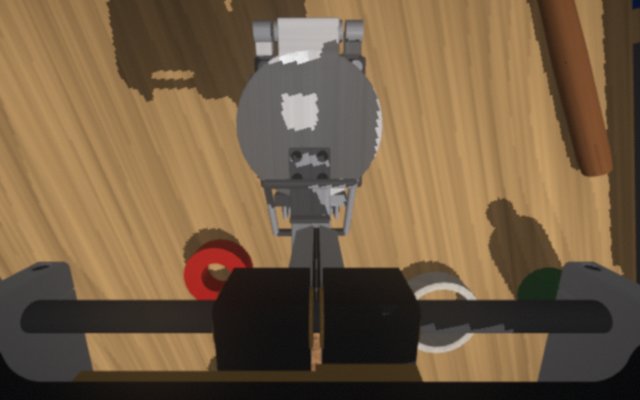

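jog_arm([
  [[0, -3, -12, 0, 0, 0], [0, -2, -15, 0, 0, 0.005], [1, 0, -6, 0, 0, 0.005], [0, 0, 0, 0, 0, 0], [0, 0, 0, 0, 0, 0]],
])

```text
time_s: 25.6
eef_pos: [0.4614, 0.0321, 0.1523]
eef_rot: [-0.7, 0.098, -0.097, 0.701]
force: [-0.3, -0.0, -0.8]
opening: 0.005
```

```bash
python3 - <<'E'
from h import *
s=st();print(tocan(s['eef_pos']))
c,_,_=snap('scene','s22.png')
a=cv2.resize(c[60:205,285:430],None,fx=4,fy=4,interpolation=cv2.INTER_CUBIC);cv2.imwrite('pics/s22c.png',a[:,:,::-1])
E
```

```text
t 25.6 p [0.4614 0.0321 0.1523] q [-0.7     0.0975 -0.0968  0.7008] F [-0.3 -0.  -0.8] op 0.0048180743655744825
j [ 0.058  0.48  -0.262  2.089  0.212  0.597 -0.627]
[[ 0.962 -0.001  0.272]
 [-0.272  0.001  0.962]
 [-0.001 -1.     0.001]]
[-0.1081  0.1523 -0.0044]
```

View pics/s22c.png

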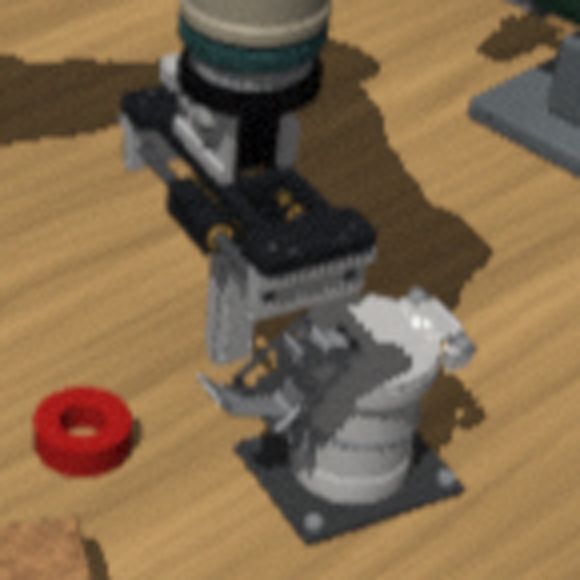

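jog_arm([
  [[-3, 14, 0, 0, 0, 0], [0, 10, 0, 0, 0, 0], [0, 10, 0, 0, 0, 0], [0, 10, 0, 0, 0, 0], [0, 8, 0, 0, 0, 0]],
])

```text
time_s: 26.15
eef_pos: [0.4608, 0.0347, 0.0988]
eef_rot: [-0.7, 0.095, -0.097, 0.701]
force: [0.6, -0.4, 2.3]
opening: 0.006
```

```bash
python3 - <<'E'
from h import *
s=st();print(tocan(s['eef_pos']))
snap('wrist','w23.png')
c,_,_=snap('scene','s23.png')
a=cv2.resize(c[60:205,285:430],None,fx=4,fy=4,interpolation=cv2.INTER_CUBIC);cv2.imwrite('pics/s23c.png',a[:,:,::-1])
E
```

```text
t 26.15 p [0.4608 0.0347 0.0988] q [-0.6997  0.0951 -0.0974  0.7014] F [ 0.6 -0.4  2.3] op 0.006000975660744923
j [ 0.013  0.573 -0.212  2.14   0.263  0.449 -0.676]
[[ 0.963  0.004  0.27 ]
 [-0.27   0.002  0.963]
 [ 0.003 -1.     0.003]]
[-0.1057  0.0988 -0.0031]
```

View pics/s23c.png

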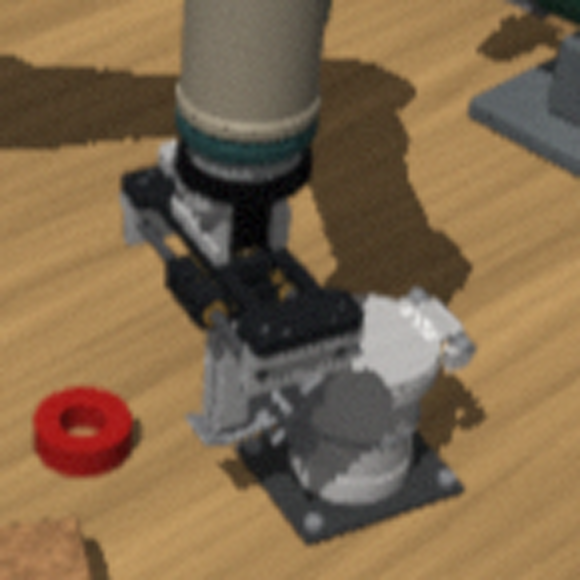

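View pics/w23.png

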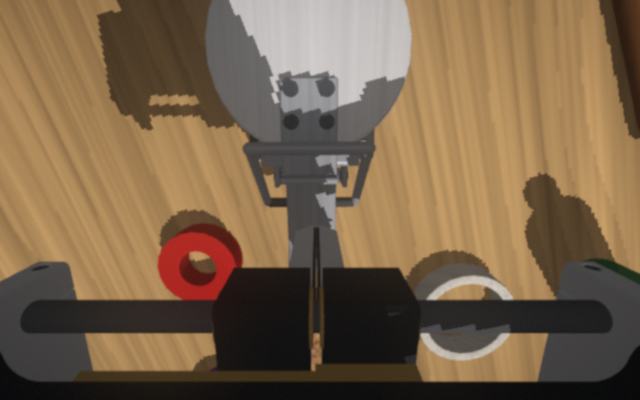

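jog_arm([
  [[0, 5, -2, 0, 0, 0], [0, 6, -2, 0, 0, 0], [0, 6, 1, 0, 0, 0], [0, 5, 2, 0, 0, 0], [0, 3, 2, 0, 0, 0]],
])

```text
time_s: 26.75
eef_pos: [0.4621, 0.0366, 0.0729]
eef_rot: [-0.699, 0.094, -0.098, 0.702]
force: [0.3, 0.3, 3.9]
opening: 0.005
```

```bash
python3 - <<'E'
from h import *
s=st();print(tocan(s['eef_pos']))
snap('wrist','w24.png')
c,_,_=snap('scene','s24.png')
a=cv2.resize(c[60:205,285:430],None,fx=4,fy=4,interpolation=cv2.INTER_CUBIC);cv2.imwrite('pics/s24c.png',a[:,:,::-1])
E
```

```text
t 26.75 p [0.4621 0.0366 0.0729] q [-0.6991  0.0944 -0.0981  0.7019] F [0.3 0.3 3.9] op 0.005447929955248682
j [-0.011  0.623 -0.183  2.155  0.284  0.38  -0.697]
[[ 0.963  0.006  0.27 ]
 [-0.27   0.003  0.963]
 [ 0.005 -1.     0.005]]
[-0.1035  0.0729 -0.0039]
```

View pics/s24c.png

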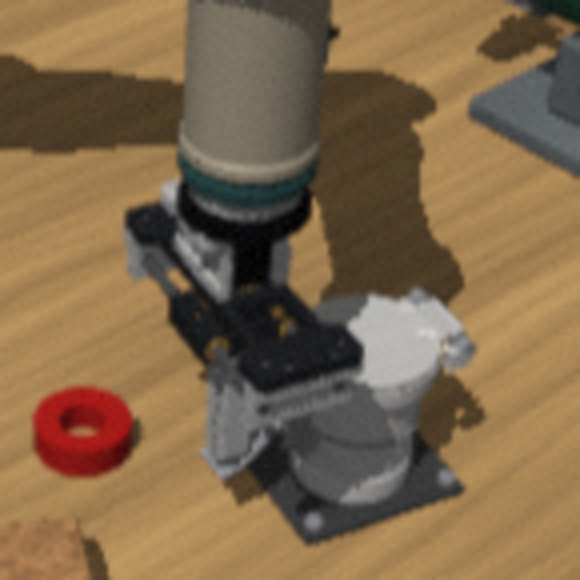

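View pics/w24.png

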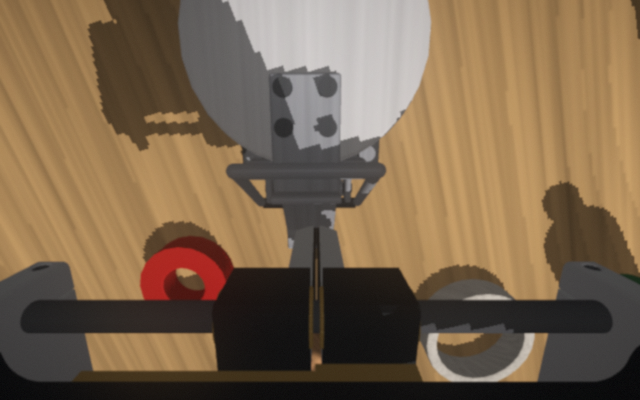

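```bash
python3 - <<'E'
from h import *
c,K,T=load('w24.png')
a=cv2.resize(c[60:240,220:400],None,fx=4,fy=4,interpolation=cv2.INTER_CUBIC);cv2.imwrite('pics/w24c.png',a[:,:,::-1])
for n,p in [('lip top',can(-.0565,.133)),('seat',can(-.052,.126)),('strap end outer',can(-.058,.118))]: print(n,proj(K,T,p),(proj(K,T,p)-[220,60])*4)
E
```

```text
lip top [305.51363471 194.33477313] [342.05453886 537.33909251]
seat [305.91311672 178.4909808 ] [343.65246686 473.9639232 ]
strap end outer [306.64651223 189.38359287] [346.58604892 517.53437149]
```

View pics/w24c.png

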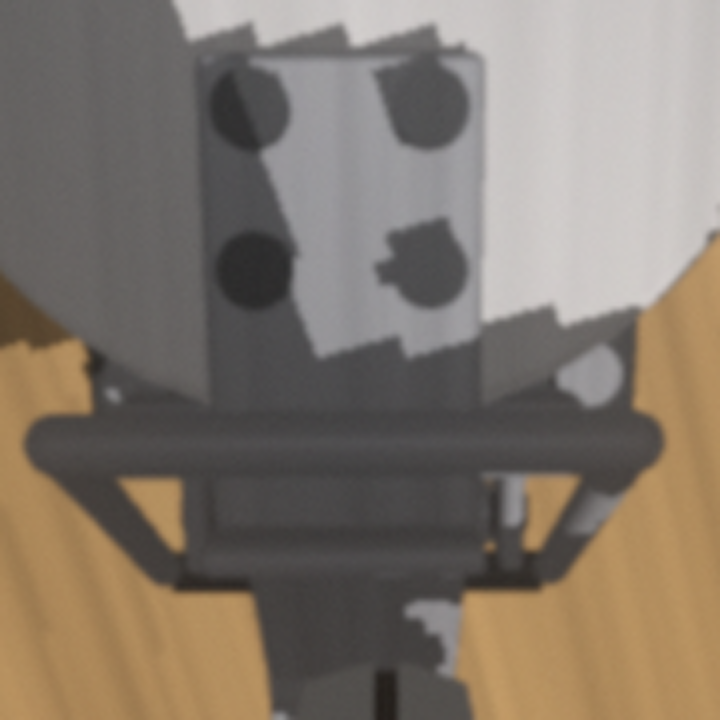

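jog_arm([
  [[0, 3, 4, 0, 0, 0], [0, 3, 5, 0, 0, 0], [0, 2, 5, 0, 0, 0], [0, 2, 5, 0, 0, 0], [0, 1, 5, 0, 0, 0]],
])

```text
time_s: 27.35
eef_pos: [0.468, 0.0586, 0.0604]
eef_rot: [-0.7, 0.096, -0.098, 0.7]
force: [-0.2, -1.6, -0.4]
opening: 0.006
```

```bash
python3 - <<'E'
from h import *
s=st();print(tocan(s['eef_pos']))
c,K,T=snap('wrist','w25.png')
a=cv2.resize(c[60:260,220:400],None,fx=3,fy=3,interpolation=cv2.INTER_CUBIC);cv2.imwrite('pics/w25c.png',a[:,:,::-1])
c,_,_=snap('scene','s25.png')
a=cv2.resize(c[60:205,285:430],None,fx=4,fy=4,interpolation=cv2.INTER_CUBIC);cv2.imwrite('pics/s25c.png',a[:,:,::-1])
E
```

```text
t 27.35 p [0.468  0.0586 0.0604] q [-0.7003  0.0962 -0.0981  0.7005] F [-0.2 -1.6 -0.4] op 0.00550626923066287
j [-0.073  0.654 -0.163  2.137  0.281  0.368 -0.741]
[[ 0.962  0.003  0.272]
 [-0.272 -0.     0.962]
 [ 0.003 -1.     0.001]]
[-0.0808  0.0604 -0.0037]
```

View pics/s25c.png

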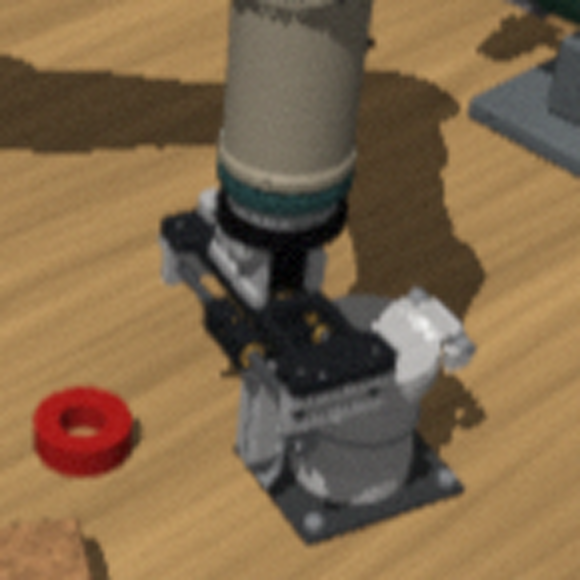

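View pics/w25c.png

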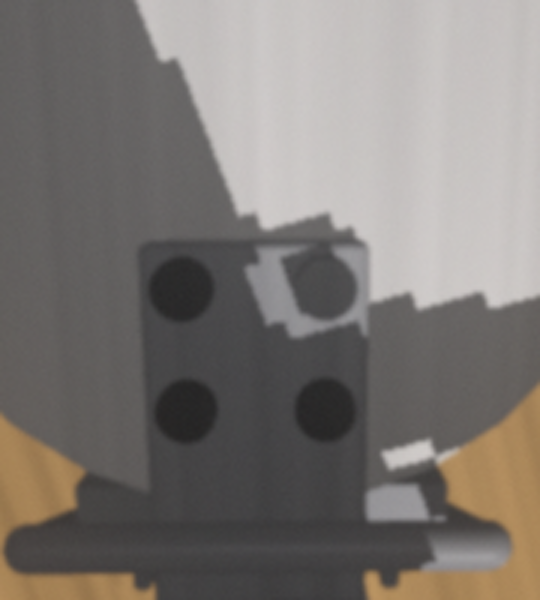

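jog_arm([
  [[0, 0, 4, 0, 0, 0], [0, 0, 4, 0, 0, 0], [0, 0, 3, 0, 0, 0], [0, 0, 2, 0, 0, 0], [0, 0, 2, 0, 0, 0]],
])

```text
time_s: 27.95
eef_pos: [0.4686, 0.0633, 0.0605]
eef_rot: [0.705, -0.101, 0.098, -0.695]
force: [0.1, -5.4, 2.1]
opening: 0.003
```

```bash
python3 - <<'E'
from h import *
s=st();print(tocan(s['eef_pos']))
E
```

```text
t 27.95 p [0.4686 0.0633 0.0605] q [ 0.7054 -0.101   0.0978 -0.6947] F [ 0.1 -5.4  2.1] op 0.0029872138965169647
j [-0.101  0.657 -0.15   2.124  0.278  0.389 -0.761]
[[ 0.96  -0.007  0.278]
 [-0.278 -0.014  0.96 ]
 [-0.002 -1.    -0.016]]
[-0.0761  0.0605 -0.0031]
```

jog_arm([
  [[0, 0, 4, 0.01, 0, 0], [0, 0, 5, 0, 0, 0], [0, 0, 5, 0, 0, 0], [0, 0, 6, 0, 0, 0], [0, 0, 6, 0, 0, 0]],
])

```text
time_s: 28.45
eef_pos: [0.4679, 0.0628, 0.0605]
eef_rot: [0.714, -0.112, 0.099, -0.684]
force: [-1.0, -14.8, 7.4]
opening: 0.003
```

```bash
python3 - <<'E'
from h import *
s=st();print(tocan(s['eef_pos']))
c,K,T=snap('wrist','w26.png')
c,_,_=snap('scene','s26.png')
a=cv2.resize(c[100:220,300:420],None,fx=5,fy=5,interpolation=cv2.INTER_CUBIC);cv2.imwrite('pics/s26c.png',a[:,:,::-1])
E
```

```text
t 28.45 p [0.4679 0.0628 0.0605] q [ 0.7136 -0.1124  0.0993 -0.6843] F [ -1.  -14.8   7.4] op 0.0025880381649900685
j [-0.128  0.662 -0.131  2.106  0.274  0.425 -0.786]
[[ 0.955 -0.024  0.295]
 [-0.296 -0.038  0.954]
 [-0.012 -0.999 -0.044]]
[-0.0768  0.0605 -0.0025]
```

View pics/s26c.png

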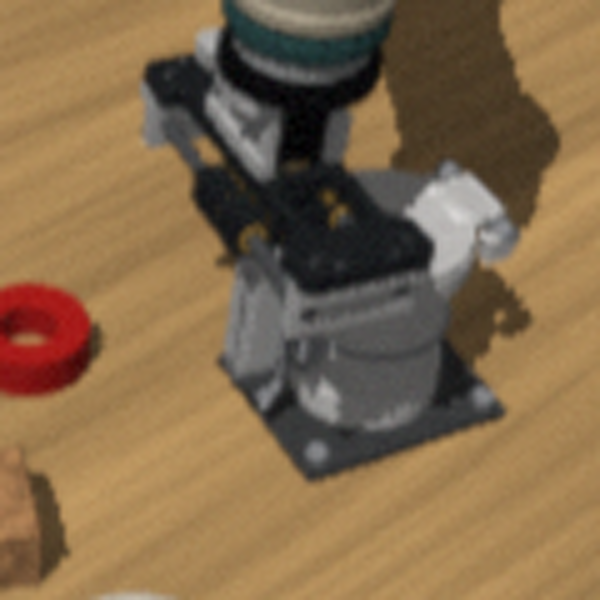

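View pics/w26.png

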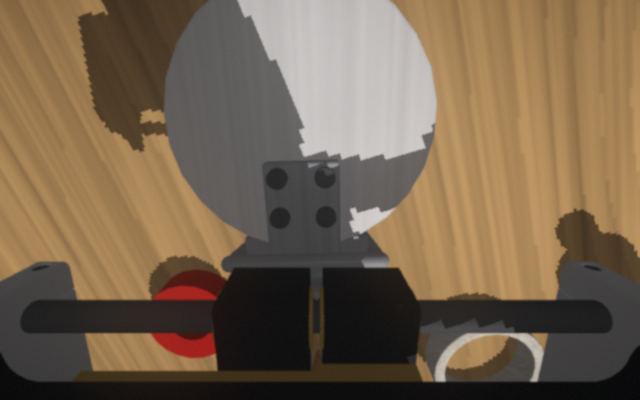

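jog_arm([
  [[0, 0, -15, -0.02, 0, 0], [0, -5, -30, -0.02, 0, 0], [0, -30, -30, 0, 0, 0], [0, -40, -20, 0, 0, 0], [0, -30, -10, 0, 0, 0]],
])

```text
time_s: 29.05
eef_pos: [0.4376, -0.03, 0.1727]
eef_rot: [0.728, -0.115, 0.092, -0.67]
force: [1.6, -0.1, -1.1]
opening: 0.006
```

```bash
python3 - <<'E'
from h import *
s=st();print(tocan(s['eef_pos']))
c,K,T=snap('wrist','w27.png')
a=cv2.resize(c[0:200,220:420],None,fx=3.5,fy=3.5,interpolation=cv2.INTER_CUBIC);cv2.imwrite('pics/w27c.png',a[:,:,::-1])
c,_,_=snap('scene','s27.png')
a=cv2.resize(c[110:210,320:420],None,fx=6,fy=6,interpolation=cv2.INTER_CUBIC);cv2.imwrite('pics/s27c.png',a[:,:,::-1])
E
```

```text
t 29.05 p [ 0.4376 -0.03    0.1727] q [ 0.728  -0.1151  0.0921 -0.6695] F [ 1.6 -0.1 -1.1] op 0.0061439490019106245
j [ 0.083  0.432 -0.192  2.094  0.242  0.688 -0.581]
[[ 0.957 -0.044  0.288]
 [-0.291 -0.077  0.954]
 [-0.02  -0.996 -0.087]]
[-0.1743  0.1727  0.0021]
```

View pics/s27c.png

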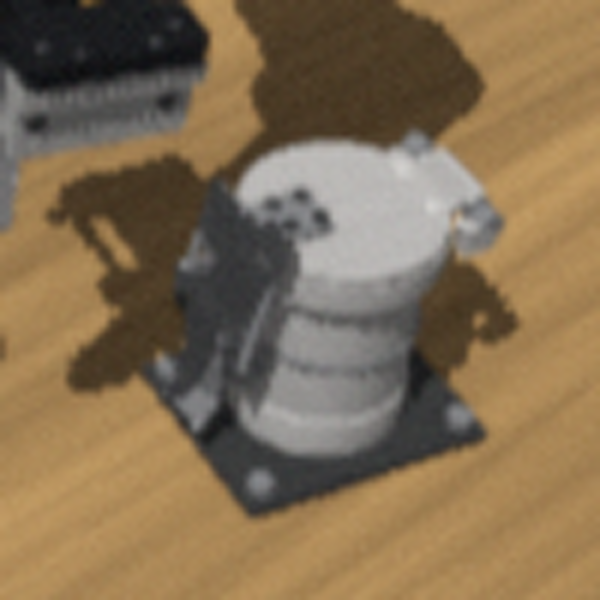

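View pics/w27c.png

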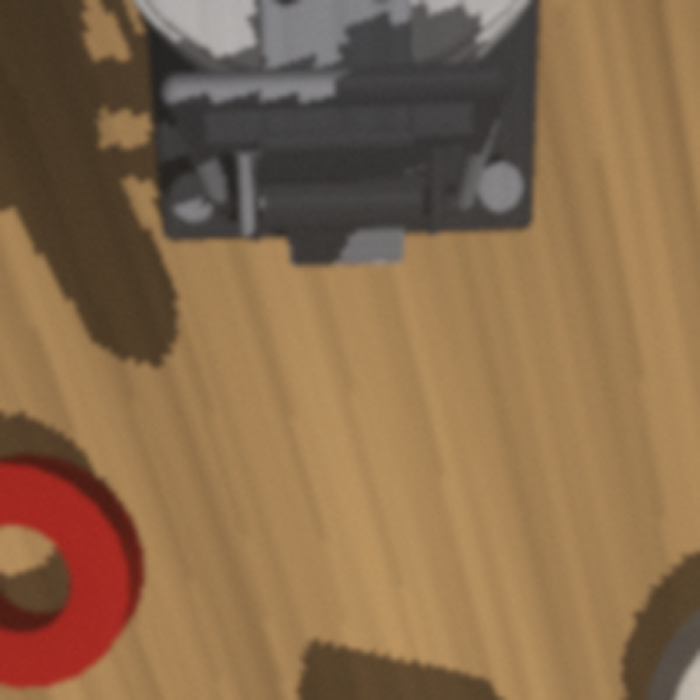

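```bash
python3 - <<'E'
from h import *
c,K,T=load('w27.png')
for n,p in [('lip top in',can(-.055,.133)),('lip top out',can(-.058,.133)),('seat',can(-.052,.126)),('bar outside lip',can(-.061,.126)),('lever end0',can(-.064,.026)),('pivot',can(-.062,.086)),('pin0',can(-.062,.068)),('strap root',can(-.012,.123))]: print(n,((proj(K,T,p)-[220,0])*3.5).round())
a=cv2.resize(c[0:80,255:375],None,fx=6.5,fy=6.5,interpolation=cv2.INTER_CUBIC)
a=np.clip(a.astype(float)*1.8,0,255).astype(np.uint8)
cv2.imwrite('pics/w27d.png',a[:,:,::-1])
E
```

```text
lip top in [336. 115.]
lip top out [336. 135.]
seat [336. 103.]
bar outside lip [338. 161.]
lever end0 [345. 227.]
pivot [341. 193.]
pin0 [343. 202.]
strap root [ 330. -172.]
```

View pics/w27d.png

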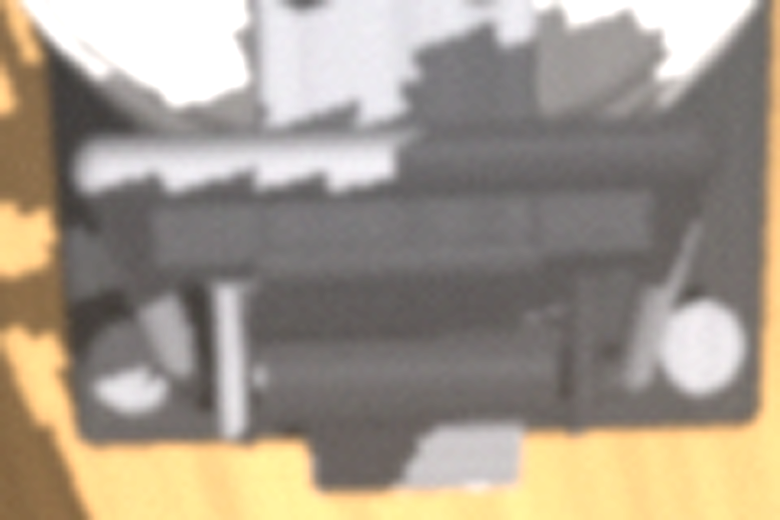

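```bash
python3 - <<'E'
from h import *
c,K,T=load('s27.png')
a=cv2.resize(c[130:195,335:385],None,fx=11,fy=11,interpolation=cv2.INTER_CUBIC)
a=np.clip(a.astype(float)*2,0,255).astype(np.uint8)
cv2.imwrite('pics/s27d.png',a[:,:,::-1])
for n,p in [('end0 L',can(-.064,.026,.015)),('end0 R',can(-.064,.026,-.015)),('end0 flared10',can(-.072,.028,-.015)),('piv',can(-.062,.086,-.015)),('end th.15',can(-.062-.009,.0267,-.015)),('barR',can(-.052,.126,-.03)),('barL',can(-.052,.126,.03)),('lip top R',can(-.0565,.133,-.013))]: print(n,((proj(K,T,p)-[335,130])*11).round())
E
```

```text
end0 L [153. 479.]
end0 R [213. 557.]
end0 flared10 [184. 560.]
piv [243. 367.]
end th.15 [187. 563.]
barR [331. 260.]
barL [201. 106.]
lip top R [279. 196.]
```

View pics/s27d.png

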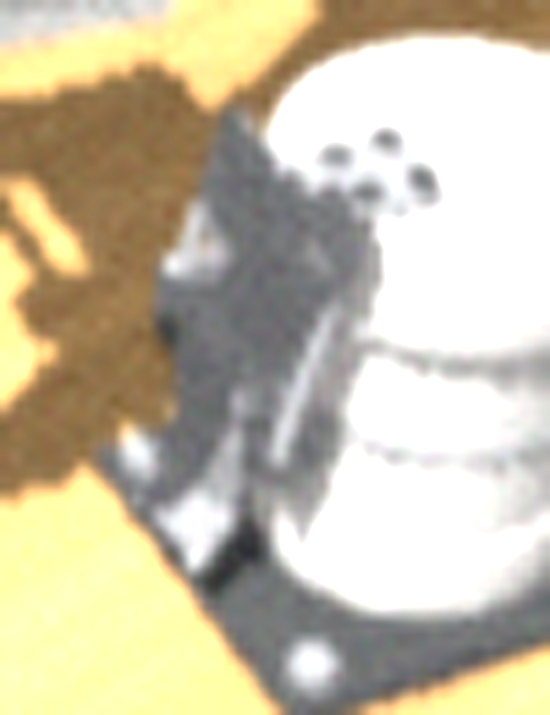

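```bash
python3 - <<'E'
from h import *
c,K,T=load('w20.png')
for z in (.145,.15): print(tocan(onz(K,T,310,231,z)))
st()
plan(can(-.20,.24),tgtR(),step=45)
E
```

```text
[-0.0735  0.145  -0.0004]
[-0.0716  0.15   -0.0005]
t 29.15 p [ 0.4402 -0.0297  0.1743] q [ 0.7276 -0.113   0.095  -0.6699] F [0.8 0.5 0.1] op 0.0021804638491509246
j [ 0.083  0.43  -0.192  2.092  0.243  0.686 -0.582]
[[ 0.956 -0.037  0.29 ]
 [-0.292 -0.077  0.953]
 [-0.013 -0.996 -0.084]]
[[[-0.2, -31.6, -16, 0.042, -0.013, -0.007], [-0.2, -32.3, -14.7, 0.042, -0.013, -0.007], [0, 0, 0, 0, 0, 0], [0, 0, 0, 0, 0, 0], [0, 0, 0, 0, 0, 0]]]
```

jog_arm([
  [[0, -30, -15, 0.04, -0.01, 0], [0, -30, -15, 0.04, 0, 0], [0, 0, 0, 0, 0, 0], [0, 0, 0, 0, 0, 0], [0, 0, 0, 0, 0, 0]],
])

```text
time_s: 29.65
eef_pos: [0.4336, -0.0516, 0.2353]
eef_rot: [-0.699, 0.104, -0.093, 0.701]
force: [0.9, -0.0, 0.6]
opening: 0.006
```

```bash
python3 - <<'E'
from h import *
s=st();print(tocan(s['eef_pos']))
c,K,T=snap('wrist','w28.png')
for n,p in [('lip top in',can(-.055,.133)),('lip top out',can(-.058,.133)),('seat',can(-.052,.126)),('lever end0',can(-.064,.026)),('pivot',can(-.062,.086))]: print(n,((proj(K,T,p)-[255,0])*6).round())
a=cv2.resize(c[0:100,255:385],None,fx=6,fy=6,interpolation=cv2.INTER_CUBIC)
a=np.clip(a.astype(float)*1.7,0,255).astype(np.uint8)
cv2.imwrite('pics/w28c.png',a[:,:,::-1])
c,K,T=snap('scene','s28.png');snap('top','t28.png')
a=cv2.resize(c[110:200,320:410],None,fx=6.5,fy=6.5,interpolation=cv2.INTER_CUBIC)
a=np.clip(a.astype(float)*1.4,0,255).astype(np.uint8)
cv2.imwrite('pics/s28c.png',a[:,:,::-1])
E
```

```text
t 29.65 p [ 0.4336 -0.0516  0.2353] q [-0.6994  0.1036 -0.0932  0.701 ] F [ 0.9 -0.   0.6] op 0.006324244842558189
j [ 0.264  0.321 -0.269  2.042  0.111  0.806 -0.35 ]
[[ 0.961 -0.014  0.276]
 [-0.276  0.004  0.961]
 [-0.015 -1.     0.   ]]
[-1.962e-01  2.353e-01  2.000e-04]
lip top in [370. 194.]
lip top out [370. 219.]
seat [371. 184.]
lever end0 [378. 403.]
pivot [374. 325.]
```

View pics/w28c.png

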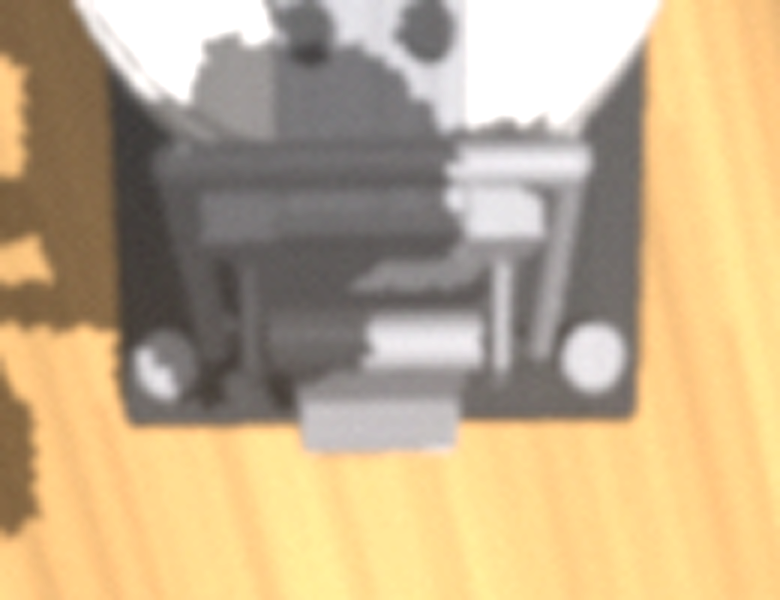

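View pics/s28c.png

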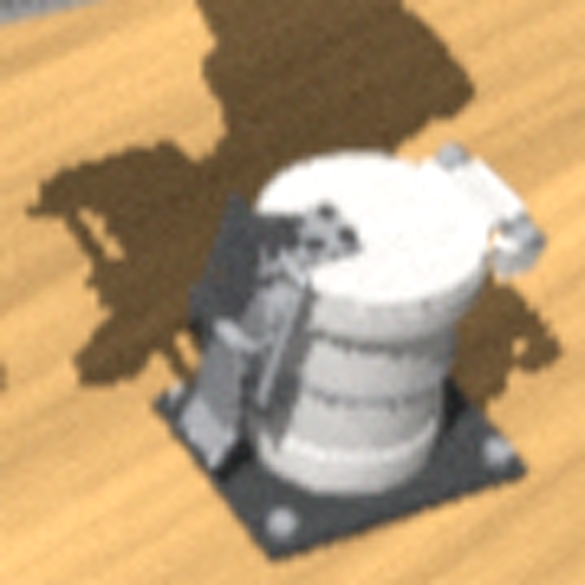

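View pics/s28.png

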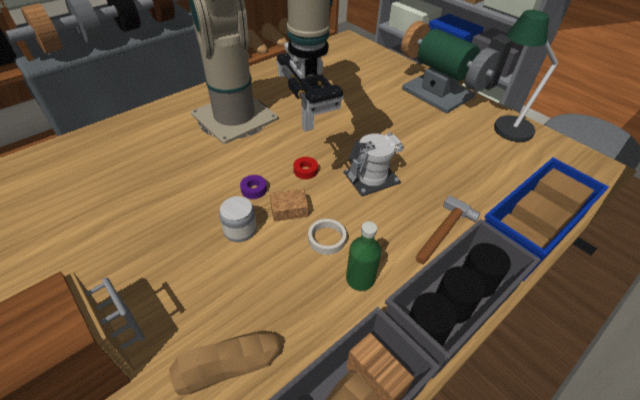

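```bash
python3 - <<'E'
from h import *
c,K,T=load('w28.png')
f=lambda p:((proj(K,T,p)-[255,0])*6).round()
print('foot edge',f(can(-.062,.008)),'bolts?')
for th in (0,.1,.2,.3):
    print(th,'bend',f(can(-(.062+.045*np.sin(th)+.002*np.cos(th)),.086-.045*np.cos(th))),'pin',f(can(-(.062+.018*np.sin(th)),.086-.018*np.cos(th))), 'end flare .5', f(can(-(.062+.045*np.sin(th)+.015*np.sin(th+.5)),.086-.045*np.cos(th)-.015*np.cos(th+.5))))
c,K,T=load('s28.png')
f=lambda p:((proj(K,T,p)-[320,110])*6.5).round()
print('foot corner',f(can(-.062,.008,-.052)),f(can(-.062,.008,.052)))
for th in (0,.1,.2,.3):
    print(th,'bendR',f(can(-(.062+.045*np.sin(th)+.002*np.cos(th)),.086-.045*np.cos(th),-.015)))
E
```

```text
foot edge [379. 407.] bolts?
0 bend [377. 389.] pin [376. 348.] end flare .5 [378. 430.]
0.1 bend [378. 415.] pin [376. 359.] end flare .5 [378. 462.]
0.2 bend [378. 440.] pin [376. 370.] end flare .5 [379. 492.]
0.3 bend [378. 464.] pin [376. 381.] end flare .5 [379. 521.]
foot corner [268. 548.] [148. 389.]
0 bendR [226. 432.]
0.1 bendR [217. 435.]
0.2 bendR [207. 437.]
0.3 bendR [198. 438.]
```

```bash
python3 - <<'E'
from h import *
print(ctrl.job_done()); print(ctrl.get_state()['time_s'])
E
```

```text
the job is handed in; nothing more can be done
None
the job is handed in; nothing more can be done
```

The job is handed in at about 30 s of the 72 s: all three black rings are in the canister, the lid is shut and the draw latch is clamped.

**What I did**
- I dropped the rings in one at a time, ring1, ring2, then ring3 from the cork block. I swung the lid shut from behind and pressed it down with about 16 N.
- I tipped the wire loop over the keeper with the closed fingers, then pushed the lever down past centre until it stopped, at about 15 N.

**What the last checks showed**
- **Rings:** the wrist view after each drop showed the ring lying flat at the right depth.
- **Loop:** the bar lies behind the keeper's lip.
- **Lever:** its bend sits where 0 rad predicts in both the wrist and scene views, after correcting the known calibration offset.
- **Bystanders:** nothing else on the bench looks moved.

**One disagreement:** the lever stopped with the TCP 4–5 mm further out than I had worked out for an 8 mm finger half-depth. A finger half-depth of about 9.5 mm, which the loop-bar contact suggested, explains part of it. The rest I put down to calibration, because the lever would not go further under 15 N and the images show it vertical.

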